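# Restock and face up the swivel canister

### The arm

A 6-joint arm with a two-finger parallel gripper is mounted at the origin on the work surface. World frame = base frame: x ahead of the robot, y to its left, z up, the work surface at z = 0. Lengths are in mm, angles in degrees, forces in N, time in s.
With the tool pointing down it reaches from about 300 to 850 mm from the base axis. Payload 4.2 kg.
Tool frame: the origin (TCP) lies at the very end of the fingers, on their centre line; the grasp point (between the pads) lies 19 mm behind it (env.grasp_offset is the distance from the TCP to the grasp point, in mm); z points along the fingers, y is the line along which they close (so a half turn about z gives the same grasp; the last joint's range is limited). The gripper opens to 91 mm and grips with 3 to 60 N. Pads are 32 mm wide; open, the fingers measure 118 mm over their backs; the gripper's body (76 mm by 178 mm) begins 60 mm behind the grasp point.
Start: joints at [70.932, 18.312, 89.639, -0, 72.044, -1.146], TCP at [176.944, 547.114, 213.976] pointing down, gripper open.
Joint ranges: [-177.97, 177.97], [-48.28, 115.42], [12.27, 149.76], [-77.06, 257.06], [2.81, 150.46], [-146.56, 146.56]. Speed limits (degrees/s): [147.25, 147.25, 180, 180, 180, 180].

### API

Orientations are given as [roll, pitch, yaw] about the fixed x, y, z axes, in that order (R = Rz(yaw) Ry(pitch) Rx(roll)).
In Python, from workcell import env gives the robot as it stands. The module is installed in compiled form; this text tells all that it offers.
- The arm moves only by the tool send_rows, never from a script. Its argument "motion" is a list of rows, each an object of numbers: "tx", "ty", "tz": the shift along the tool's x, y, z in units of 500 mm (1.0 is 500 mm); "rx", "ry", "rz": the turn, a rotation vector about the tool's x, y, z in units of 30 degrees (1.0 is 30 degrees); "gripper": the closure, from -1 (fully open) to 1 (shut). In form: [{"tx": .., "ty": .., "tz": .., "rx": .., "ry": .., "rz": .., "gripper": ..}, ...]. A call has 1 to 12 rows; each row shifts and turns the commanded pose from where the row before left it, along the tool's axes as they then stand; what a row does not reach is not made up. A row lasts 1/8 s, in which the tool goes at most 62.5 mm and 10.7 degrees, less where a joint would pass 70% of its speed; a pose out of reach is approached as far as the arm can. A call with a number of a shift or a turn outside -1 to 1 is refused whole. A call with a gripper value outside its range is refused whole. The fingers move at their own pace and stop on an object; "grip_force" is the grip in N (left out, the last holds). Time passes only in rows, so rows that do not move let the fingers close. It gives the time, the measured TCP pose, the force, the opening and the grip force at its end, in the units of the state.
- env.state(): the state, without advancing time (a new reading comes with each control period).
- env.grab_frame(name): name is "scene" or "top"; returns a dict with "frame" (420x560x3 uint8, red, green, blue), "vertical_fov" (degrees; the focal length in pixels is half the picture's height over the tangent of half this angle, whatever the lens; pixels are square), "cx", "cy" (the principal point, pixels), "k1" (the pictures are not rectified: a ray, as slopes to the right and down, at radius r is drawn at 1 + k1 r^2 times it, then the intrinsics apply), "rvec" (rotation vector, rad) and "tvec" (3), from world to camera coordinates, as OpenCV has them. Camera axes: x right, y down, z forward; pixel columns grow to the right and rows downward; lengths in mm; the calibration is good to about 2 mm. A picture is of the moment at which its call begins. There is no depth.
- env.job_done(): hands the job in; it is judged then, once.
The state is a dict: "time_s": time; "qpos": joint angles; "qvel": joint speeds; "effort": joint torques, N m; "ee_pos": TCP position; "ee_rot": TCP orientation; "force": force on the tool from outside, world axes, zero at the start; "torque": the same for the moment, N m; "gripper_width": finger opening in mm; "gripper_force": force on a finger pad.
Only numpy, scipy, OpenCV 4.12 (cv2) and the standard library are available. Lean on these libraries where they do the work, as an engineer would, in place of code of your own. Each camera call takes 0.05 s, during which the arm holds its last target. There are 200 camera calls.

### The job

Restock the swivel canister that stands on the bottom board of the small bench rack, under the wire shelf: roll it round on its swivel until its label faces squarely out of the front of the rack, and put into it, through its half-open top, the aluminium spacer that stands at the bottom of the deep black pot. Leave the pot and everything else on the bench standing where they are.

Things in the scene. Friction and masses are not known exactly. Their poses are not given: they have to be found in the camera images.
- rack: Fixed bench rack. Plywood base board 210 x 420 x 15 mm, lying from 60 mm in front of the origin to 150 mm behind it. Four grey uprights 20 mm square, 290 mm tall, centres at x = -25 and +140, y = +-200 mm. Origin on the table; -x points out of the rack's front, y runs along it. On the board, on the line x = 0, at y = -125, 0 and +125 mm, stand the canister, the jar and the tin, in any order.
- rack_shelf_edge (a point): Middle of the front lower edge of the rack's wire shelf, 268 mm above the table. From here, 31 mm in front of the line of containers, the shelf runs 178 mm back and 190 mm to either side, so it hangs over all that stands on the base board; reach in from the front with a tilted tool.
- canister: Swivel canister: steel drum, outside radius 42 mm, smooth and round, 105 mm tall, the lowest 5 mm a smaller black disc. It only turns, without limit, about its upright axis on a swivel with slight friction (1 N along its side turns it) and stays as left. Origin: centre of its underside, 15 mm above the table; its own -x points out through the label's middle. It starts 57 to 180 degrees off, either way.
- canister_label (a point): Centre of the canister's white paper label (about 50 mm wide round the drum and 55 mm tall, with three dark bars), on the drum's outside, 42 mm from the axis, 62 mm above the canister's underside.
- canister_mouth (a point): Point on the canister's axis at its rim, 105 mm above its underside, 120 mm above the table. Wall 4 mm (inside radius 38 mm); inner floor 50 mm below the rim. A flat steel cover, 3 mm thick, closes the top opposite the label, from 10 mm past the axis on; the rest of the top, on the label's side, is open.
- pot_mouth (a point): Centre of the mouth of the deep pot: a loose, open, round black plastic pot 74 mm tall, outside radius 46 mm, inside radius 42 mm, floor 5 mm thick, about 0.8 kg, standing on the table. The mouth is 74 mm above the table; z is up.
- pot: The same deep pot; origin at the centre of its underside.
- spacer_mid (a point): Centre (half-way up) of the spacer: an aluminium cylinder 18 mm in diameter and 50 mm tall, about 30 g, loose, standing upright on the floor of the deep pot within 8 mm of its middle, so its top is 55 mm above the table, 19 mm below the pot's mouth. Its z axis is its long axis.
- spacer: The same spacer; origin at the centre of its underside end.
- jar: Bystander: lidded clear jar, radius 33 mm, 105 mm tall, loose on the rack's base board beside the canister. Origin at the centre of its underside.
- tin: Bystander: closed plain tin, radius 36 mm, 78 mm tall, loose on the rack's base board beside the canister. Origin at the centre of its underside.
- carton: Bystander: small cardboard carton 60 x 45 x 50 mm tall, loose on the table 110 to 130 mm to the right (-y) of the pot's axis. Origin at the centre of its underside.
- tape_roll: Bystander: grey roll of tape lying flat, radius 35 mm, 22 mm tall, loose on the table between pot and rack, in front. Origin at the centre of its underside.
- weight: Bystander: brass cylinder weight, radius 24 mm, 35 mm tall, loose on the table in front of the rack. Origin at the centre of its underside.
- wrench: Bystander: steel wrench about 150 mm long lying flat on the table in front of the rack. Origin under its middle, x along its length.

How it is judged:
By the outcome, as a careful person would: the job done as asked, in the order asked, and still so for the second after the job is handed in, with the robot touching nothing.
It also fails if it takes over 72 s, if anything falls off the work surface, if the arm or the gripper's body presses on something with over 40 N, if the wrist force passes 120 N, or if a joint passes its speed limit or range.

## Working session

There is one attempt and no reset: what is moved stays moved. The work goes in short steps, Python scripts to look and compute and a tool call to move; the robot and the scene stay as the last step left them, time stands still between calls to the robot, and variables do not carry over. Pictures are saved under pics/ and viewed, at most 10 in all, crops included, and the job is handed in when it is done.

Besides the shell and the picture viewer there is one more tool, called as name([rows], argument=value, ...), one row to a line, values as JSON. send_rows: Moves the arm, as the interface text tells. Shifts and turns lie within -1 to 1; 1 stands for 500 mm of shift or 30 degrees of turn. Its arguments: {"type":"object","properties":{"motion":{"type":"array"},"grip_force":{"type":"number"}},"required":["motion"]}

```bash
mkdir -p pics
cat > h.py <<'E'
import numpy as np, cv2
from workcell import env
from scipy.spatial.transform import Rotation as R
def grab(n,tag):
    f=env.grab_frame(n); np.save(f'pics/{tag}.npy',f,allow_pickle=True)
    cv2.imwrite(f'pics/{tag}.png',f['frame'][:,:,::-1]); return f
def load(tag): return np.load(f'pics/{tag}.npy',allow_pickle=True).item()
def cam(f):
    F=210/np.tan(np.radians(f['vertical_fov'])/2)
    K=np.array([[F,0,f['cx']],[0,F,f['cy']],[0,0,1.]]); return K,np.array([f['k1'],0,0,0,0.])
def proj(f,P):
    K,d=cam(f); return cv2.projectPoints(np.float64(P).reshape(-1,1,3),np.float64(f['rvec']),np.float64(f['tvec']),K,d)[0].reshape(-1,2)
def ray(f,uv):
    K,d=cam(f); s=cv2.undistortPoints(np.float64(uv).reshape(-1,1,2),K,d).reshape(-1,2)
    Rm=cv2.Rodrigues(np.float64(f['rvec']))[0]; D=np.c_[s,np.ones(len(s))]@Rm
    return -Rm.T@np.float64(f['tvec']).ravel(), D/np.linalg.norm(D,axis=1)[:,None]
def onz(f,uv,z):
    o,D=ray(f,uv); return o+D*((z-o[2])/D[:,2])[:,None]
def tri(f1,a,f2,b):
    o1,d1=ray(f1,a);o2,d2=ray(f2,b);d1=d1[0];d2=d2[0]
    t=np.linalg.lstsq(np.c_[d1,-d2],o2-o1,rcond=None)[0]
    p,q=o1+t[0]*d1,o2+t[1]*d2; return (p+q)/2,np.linalg.norm(p-q)
E
python3 - <<'E'
from h import *
for n in('scene','top'):
    f=grab(n,n+'0'); print(n,ray(f,[[280,210]]),f['vertical_fov'],f['k1'])
s=env.state();print(s['ee_rot'],s['force'],s['gripper_width'],s['time_s'])
E
```

```text
scene (array([ 993.38390564, -451.05888749,  886.01292014]), array([[-0.47061254,  0.38258624, -0.79507962]])) 55.78857348141017 -0.040941669578624156
top (array([466.06551972, -83.88222307, 958.37788274]), array([[ 0.09645626, -0.01904781, -0.99515495]])) 57.95022157996167 -0.015071690181062565
[-1.79910585e+02 -1.59551726e-03  1.62077065e+02] [-0.05745159  0.37494729  0.51787832] 91.16714205369291 0.1
```

View pics/scene0.png

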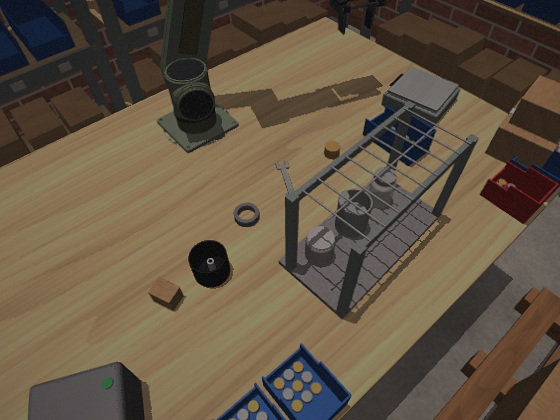

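View pics/top0.png

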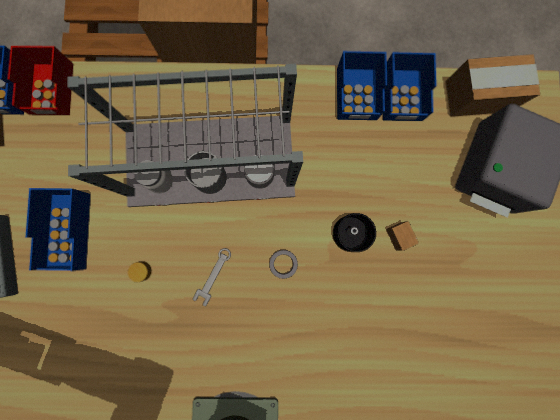

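The scene camera looks from behind the rack, and the top view has the robot base at the bottom, with x pointing up and y to the left. The rack is at about (205,160) in the top view, with three containers under the wire shelf. The pot is at (354,232) with the spacer visible, and the canister seems to be the middle one at about (205,172). I'll zoom in.

Run:
```python
from h import *
a=load('top0')['frame'][55:225,60:310,::-1]; b=load('scene0')['frame'][130:290,270:450,::-1]
A=cv2.resize(a,None,fx=3.2,fy=3.2,interpolation=3)[:544,:800]; cv2.imwrite('pics/c1.png',cv2.convertScaleAbs(A,alpha=1.7))
B=cv2.resize(b,None,fx=3.7,fy=3.7,interpolation=3); cv2.imwrite('pics/c2.png',cv2.convertScaleAbs(B,alpha=1.7))
```

```text
(no output)
```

View pics/c1.png

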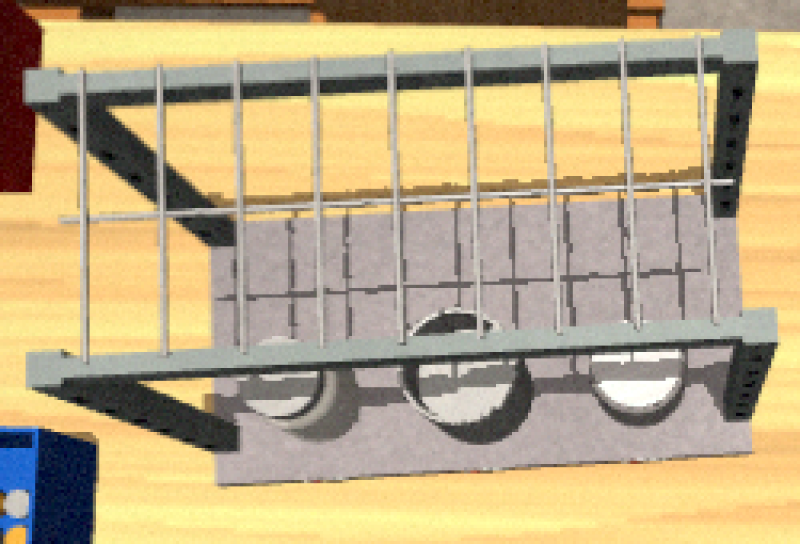

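View pics/c2.png

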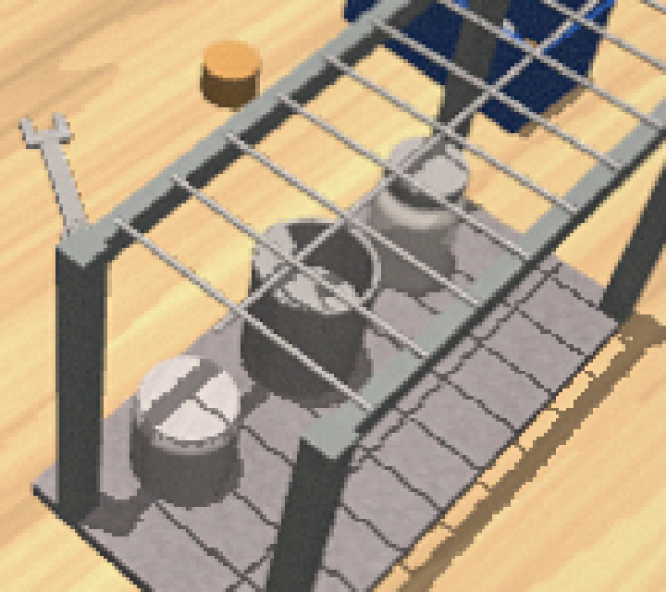

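Run:
```python
from h import *
t=load('top0');s=load('scene0')
P=onz(t,[[128.1,206.9],[295,196.6]],15)[:,:2]; print('front corners',P)
e=P[0]-P[1];print(np.linalg.norm(e)); e/=np.linalg.norm(e); yaw=np.degrees(np.arctan2(-e[0],e[1])); n=np.array([e[1],-e[0]])
O=P.mean(0)+60*n; print('rack O',O,'yaw',yaw)
# check: scene base corner (front-right)  c2 (35,488)
print('scene corner',onz(s,[[270+35/3.7,130+488/3.7]],15), 'exp',O-60*n-210*e)
# canister mouth triangulate: rim centres
print(proj(t,[*O,120]),proj(s,[*O,120]))
out=[]
for f in(t,s):
    # ortho in rack frame: up= +x rack, left=+y rack, 0.25 mm/px, +-50
    g=np.mgrid[0:380,0:380]; X=(190-g[0])/3.4; Y=(190-g[1])/3.4
    W=np.stack([O[0]+X*n[0]+Y*e[0],O[1]+X*n[1]+Y*e[1],0*X+120],-1)
    m=proj(f,W).astype(np.float32).reshape(380,380,2)
    I=cv2.remap(f['frame'][:,:,::-1].copy(),m[...,0],m[...,1],cv2.INTER_CUBIC); I=cv2.convertScaleAbs(I,alpha=1.7)
    cv2.circle(I,(190,190),int(42*3.4),(0,255,0),1); out.append(I)
cv2.imwrite('pics/o1.png',np.hstack(out))
# pot & spacer
for tag,f in(('t',t),('s',s)):
    c=np.array([354,232]) if tag=='t' else np.array([209,262])
    h=cv2.cvtColor(f['frame'],cv2.COLOR_RGB2GRAY); m=np.uint8(h<60); 
    k,l,st,ce=cv2.connectedComponentsWithStats(m); 
    i=min([i for i in range(1,k) if st[i,4]>300],key=lambda i:np.hypot(*(ce[i]-c))); print(tag,st[i],ce[i])
    cn=max(cv2.findContours(np.uint8(l==i),0,1)[0],key=cv2.contourArea); H=cv2.convexHull(cn).reshape(-1,2)
    q=onz(f,H,74); print('hull center on 74',cv2.minEnclosingCircle(np.float32(q[:,:2])))
    b=np.uint8((h>75)&(cv2.fillConvexPoly(np.zeros_like(h),H,1)>0)); yy,xx=np.nonzero(b[int(c[1])-14:int(c[1])+14,int(c[0])-14:int(c[0])+14]); print('bright',len(xx),xx.mean()+c[0]-14,yy.mean()+c[1]-14)
```

```text
front corners [[ 560.25001738  276.93958807]
 [ 591.78810104 -139.20956445]]
417.34250666313926
rack O [635.84749449  73.39914143] yaw 4.3339064426260405
scene corner [[ 602.06513124 -138.62106823   15.        ]] exp [ 591.88851287 -140.53451169]
[[203.08875646 169.65056497]] [[353.32362422 200.56113246]]
t [ 332  213   44   39 1309] [354.0381971  232.54698243]
hull center on 74 ((501.3155822753906, -273.7564697265625), 51.345130920410156)
bright 34 354.0 230.5
s [ 188  240   43   48 1511] [209.26009265 263.37061549]
hull center on 74 ((522.8013305664062, -286.39556884765625), 65.06584167480469)
bright 29 210.0 260.6551724137931
```

View pics/o1.png

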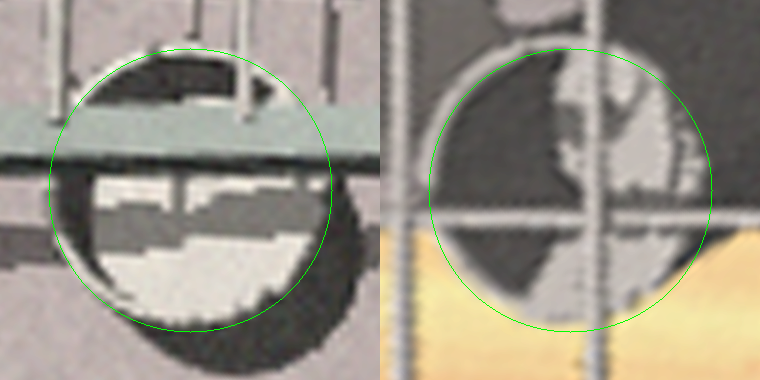

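The canister is the middle container. In the rim-plane view its rim centre sits about 3 mm back and 1 mm left of the green circle's centre in both views, so the rim is at about 120 mm. The dark inner back-left wall and the break in the bar's shadow show the opening, and so the label, pointing about 54° to the left of straight back. It therefore needs roughly +126° (counter-clockwise from above). I'll grip it across its diameter from the front, with the tool tilted, and turn it in ±25° strokes.

```bash
cat >> h.py <<'E'
YAW=4.3; AX=np.array([638.5,75.,0])
def rot(az,tilt):  # tool z toward azimuth az, tilt deg from vertical; tool y to the left
    a,t=np.radians([az,tilt]); z=np.array([np.cos(a)*np.sin(t),np.sin(a)*np.sin(t),-np.cos(t)]); y=np.array([-np.sin(a),np.cos(a),0])
    return R.from_matrix(np.c_[np.cross(y,z),y,z])
def cur():
    s=env.state(); return np.array(s['ee_pos']),R.from_euler('xyz',s['ee_rot'],degrees=True)
def plan(p0,r0,p1,r1,dmax=50,amax=9):
    w=(r0.inv()*r1).as_rotvec(); n=int(np.ceil(max(np.linalg.norm(p1-p0)/dmax,np.degrees(np.linalg.norm(w))/amax,1)))
    d=(p1-p0)/n; print(n,'rows; turn',np.round(np.degrees(w)/n/30,3))
    for i in range(n):
        print(np.round((r0*R.from_rotvec(w*i/n)).inv().apply(d)/500,3).tolist())
    return p1,r1
def can(phi,tilt=35,back=0,zg=100):
    r=rot(YAW+phi,tilt); z=r.as_matrix()[:,2]; return AX+[0,0,zg]+z*(19-back),r
E
python3 - <<'E'
from h import *
t=load('top0');s=load('scene0')
print('spacer top',tri(t,[[354,230.5]],s,[[210,260.7]]))
p,r=cur(); p1,r1=can(-25,back=140); m=np.array([350,330,270.])
w=R.from_rotvec((r1*r.inv()).as_rotvec()*.5)*r
plan(p,r,m,w); plan(m,w,p1,r1); print(p1,(can(-25)[0]))
E
```

```text
spacer top (array([ 507.23053594, -278.2977758 ,   53.30219334]), np.float64(1.422581537945936))
6 rows; turn [ 0.002 -0.097  0.008]
[-0.077, -0.051, -0.019]
[-0.078, -0.051, -0.015]
[-0.079, -0.05, -0.011]
[-0.08, -0.05, -0.007]
[-0.08, -0.05, -0.003]
[-0.08, -0.049, 0.002]
7 rows; turn [ 0.002 -0.083  0.006]
[-0.072, -0.041, 0.044]
[-0.07, -0.041, 0.047]
[-0.068, -0.04, 0.05]
[-0.066, -0.04, 0.053]
[-0.064, -0.04, 0.056]
[-0.062, -0.04, 0.059]
[-0.059, -0.039, 0.062]
[573.57761291  99.53212579 199.11739736] [648.69442442  71.14784802  84.43611116]
```

send_rows([
  {"tx": -0.077,"ty": -0.051,"tz": -0.019,"ry": -0.097,"rz": 0.008,"gripper": -1},
  {"tx": -0.078,"ty": -0.051,"tz": -0.015,"ry": -0.097,"rz": 0.008,"gripper": -1},
  {"tx": -0.079,"ty": -0.05,"tz": -0.011,"ry": -0.097,"rz": 0.008,"gripper": -1},
  {"tx": -0.08,"ty": -0.05,"tz": -0.007,"ry": -0.097,"rz": 0.008,"gripper": -1},
  {"tx": -0.08,"ty": -0.05,"tz": -0.003,"ry": -0.097,"rz": 0.008,"gripper": -1},
  {"tx": -0.08,"ty": -0.049,"tz": 0.002,"ry": -0.097,"rz": 0.008,"gripper": -1},
])

```text
invalid input at $.motion[0]: expected keys tx, ty, tz, rx, ry, rz, gripper
```

send_rows([
  {"tx": -0.072,"ty": -0.041,"tz": 0.044,"ry": -0.083,"rz": 0.006,"gripper": -1},
  {"tx": -0.07,"ty": -0.041,"tz": 0.047,"ry": -0.083,"rz": 0.006,"gripper": -1},
  {"tx": -0.068,"ty": -0.04,"tz": 0.05,"ry": -0.083,"rz": 0.006,"gripper": -1},
  {"tx": -0.066,"ty": -0.04,"tz": 0.053,"ry": -0.083,"rz": 0.006,"gripper": -1},
  {"tx": -0.064,"ty": -0.04,"tz": 0.056,"ry": -0.083,"rz": 0.006,"gripper": -1},
  {"tx": -0.062,"ty": -0.04,"tz": 0.059,"ry": -0.083,"rz": 0.006,"gripper": -1},
  {"tx": -0.059,"ty": -0.039,"tz": 0.062,"ry": -0.083,"rz": 0.006,"gripper": -1},
  {"gripper": -1},
  {"gripper": -1},
])

```text
invalid input at $.motion[0]: expected keys tx, ty, tz, rx, ry, rz, gripper
```

Run:
```python
from h import *
p,r=cur(); print(p,np.degrees((r.inv()*can(-25)[1]).as_rotvec()),env.state()['qpos'],env.state()['force'])
plan(p,r,*can(-25),dmax=12)
s=grab('scene','s1'); I=s['frame'][100:320,240:460,::-1]
t=grab('top','t1'); J=t['frame'][100:270,130:330,::-1]
I=cv2.resize(I,None,fx=1.8,fy=1.8,interpolation=3);J=cv2.resize(J,(396,396*170//200),interpolation=3);J=cv2.copyMakeBorder(J,0,I.shape[0]-J.shape[0],0,0,0)
cv2.imwrite('pics/v1.png',cv2.convertScaleAbs(np.hstack([I,J]),alpha=1.6))
```

```text
[176.80584047 546.67801212 213.215171  ] [  0.76156625 -34.9924825    2.71747578] [ 7.09310672e+01  1.83475122e+01  8.96985082e+01 -2.03007157e-04
  7.20434089e+01 -1.14593625e+00] [-0.05745159  0.37494729  0.51787832]
57 rows; turn [ 0.    -0.02   0.002]
[-0.021, -0.011, 0.005]
[-0.021, -0.011, 0.005]
[-0.021, -0.011, 0.005]
[-0.021, -0.011, 0.005]
[-0.021, -0.011, 0.005]
[-0.021, -0.011, 0.006]
[-0.021, -0.011, 0.006]
[-0.021, -0.011, 0.006]
[-0.02, -0.011, 0.006]
[-0.02, -0.011, 0.007]
[-0.02, -0.011, 0.007]
[-0.02, -0.011, 0.007]
[-0.02, -0.011, 0.007]
[-0.02, -0.011, 0.007]
[-0.02, -0.011, 0.008]
[-0.02, -0.01, 0.008]
[-0.02, -0.01, 0.008]
[-0.02, -0.01, 0.008]
[-0.02, -0.01, 0.009]
[-0.02, -0.01, 0.009]
[-0.02, -0.01, 0.009]
[-0.02, -0.01, 0.009]
[-0.019, -0.01, 0.009]
[-0.019, -0.01, 0.01]
[-0.019, -0.01, 0.01]
[-0.019, -0.01, 0.01]
[-0.019, -0.01, 0.01]
[-0.019, -0.01, 0.01]
[-0.019, -0.01, 0.011]
[-0.019, -0.01, 0.011]
[-0.019, -0.01, 0.011]
[-0.019, -0.01, 0.011]
[-0.018, -0.01, 0.011]
[-0.018, -0.01, 0.012]
[-0.018, -0.01, 0.012]
[-0.018, -0.01, 0.012]
[-0.018, -0.01, 0.012]
[-0.018, -0.01, 0.012]
[-0.018, -0.01, 0.013]
[-0.018, -0.01, 0.013]
[-0.017, -0.01, 0.013]
[-0.017, -0.01, 0.013]
[-0.017, -0.01, 0.013]
[-0.017, -0.01, 0.014]
[-0.017, -0.01, 0.014]
[-0.017, -0.01, 0.014]
[-0.017, -0.01, 0.014]
[-0.016, -0.01, 0.014]
[-0.016, -0.01, 0.014]
[-0.016, -0.01, 0.015]
[-0.016, -0.01, 0.015]
[-0.016, -0.01, 0.015]
[-0.016, -0.01, 0.015]
[-0.016, -0.01, 0.015]
[-0.015, -0.01, 0.015]
[-0.015, -0.01, 0.016]
[-0.015, -0.01, 0.016]
```

View pics/v1.png

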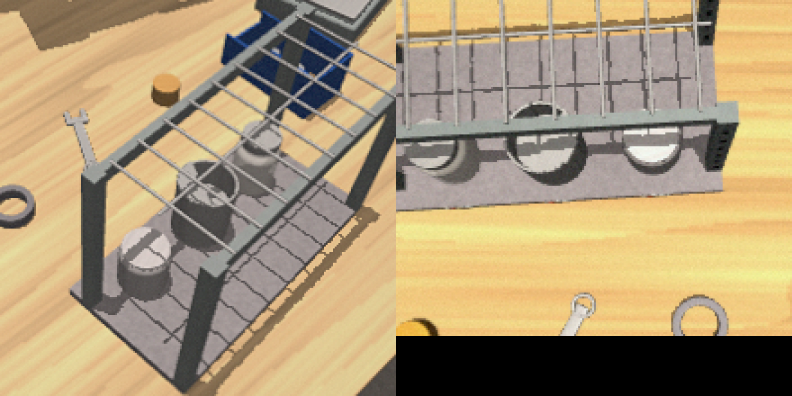

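The calls were refused because every row must have all seven keys. The arm hasn't moved, and this picture only repeats the start scene: canister in the middle at left (205,200) and right (545,140). I'm resending with full rows.

send_rows([
  {"tx": -0.077,"ty": -0.051,"tz": -0.019,"rx": 0.002,"ry": -0.097,"rz": 0.008,"gripper": -1},
  {"tx": -0.078,"ty": -0.051,"tz": -0.015,"rx": 0.002,"ry": -0.097,"rz": 0.008,"gripper": -1},
  {"tx": -0.079,"ty": -0.05,"tz": -0.011,"rx": 0.002,"ry": -0.097,"rz": 0.008,"gripper": -1},
  {"tx": -0.08,"ty": -0.05,"tz": -0.007,"rx": 0.002,"ry": -0.097,"rz": 0.008,"gripper": -1},
  {"tx": -0.08,"ty": -0.05,"tz": -0.003,"rx": 0.002,"ry": -0.097,"rz": 0.008,"gripper": -1},
  {"tx": -0.08,"ty": -0.049,"tz": 0.002,"rx": 0.002,"ry": -0.097,"rz": 0.008,"gripper": -1},
])

```text
time_s: 0.95
ee_pos: [350.4, 329.3, 271.1]
ee_rot: [-179.9, 17.6, 160.7]
force: [0.1, -0.6, 0.7]
gripper_width: 91.3
gripper_force: 0.0
```

send_rows([
  {"tx": -0.072,"ty": -0.041,"tz": 0.044,"rx": 0.002,"ry": -0.083,"rz": 0.006,"gripper": -1},
  {"tx": -0.07,"ty": -0.041,"tz": 0.047,"rx": 0.002,"ry": -0.083,"rz": 0.006,"gripper": -1},
  {"tx": -0.068,"ty": -0.04,"tz": 0.05,"rx": 0.002,"ry": -0.083,"rz": 0.006,"gripper": -1},
  {"tx": -0.066,"ty": -0.04,"tz": 0.053,"rx": 0.002,"ry": -0.083,"rz": 0.006,"gripper": -1},
  {"tx": -0.064,"ty": -0.04,"tz": 0.056,"rx": 0.002,"ry": -0.083,"rz": 0.006,"gripper": -1},
  {"tx": -0.062,"ty": -0.04,"tz": 0.059,"rx": 0.002,"ry": -0.083,"rz": 0.006,"gripper": -1},
  {"tx": -0.059,"ty": -0.039,"tz": 0.062,"rx": 0.002,"ry": -0.083,"rz": 0.006,"gripper": -1},
  {"tx": 0,"ty": 0,"tz": 0,"rx": 0,"ry": 0,"rz": 0,"gripper": -1},
  {"tx": 0,"ty": 0,"tz": 0,"rx": 0,"ry": 0,"rz": 0,"gripper": -1},
])

```text
time_s: 2.08
ee_pos: [572.6, 100.1, 199.9]
ee_rot: [179.9, 34.9, 159.2]
force: [-0.6, 0.4, -0.2]
gripper_width: 91.1
gripper_force: 0.0
```

Run:
```python
from h import *
p,r=cur(); print(p,np.degrees((r.inv()*can(-25)[1]).as_rotvec()),np.round(env.state()['qpos'],1),env.state()['force'])
plan(p,r,*can(-25),dmax=16)
```

```text
[572.62602083 100.08388734 199.87065126] [ 0.03758501 -0.12787436 -0.0607007 ] [ 21.6   9.  114.3 -40.2  36.5 -19. ] [-0.58584319  0.36503198 -0.2495816 ]
9 rows; turn [ 0. -0. -0.]
[-0.0, -0.0, 0.031]
[-0.0, -0.0, 0.031]
[-0.0, -0.0, 0.031]
[-0.0, -0.0, 0.031]
[-0.0, -0.0, 0.031]
[-0.0, -0.0, 0.031]
[-0.0, -0.0, 0.031]
[-0.0, -0.0, 0.031]
[-0.0, -0.0, 0.031]
```

send_rows([
  {"tx": 0,"ty": 0,"tz": 0.031,"rx": 0,"ry": 0,"rz": 0,"gripper": -1},
  {"tx": 0,"ty": 0,"tz": 0.031,"rx": 0,"ry": 0,"rz": 0,"gripper": -1},
  {"tx": 0,"ty": 0,"tz": 0.031,"rx": 0,"ry": 0,"rz": 0,"gripper": -1},
  {"tx": 0,"ty": 0,"tz": 0.031,"rx": 0,"ry": 0,"rz": 0,"gripper": -1},
  {"tx": 0,"ty": 0,"tz": 0.031,"rx": 0,"ry": 0,"rz": 0,"gripper": -1},
  {"tx": 0,"ty": 0,"tz": 0.031,"rx": 0,"ry": 0,"rz": 0,"gripper": -1},
])

```text
time_s: 2.82
ee_pos: [623.5, 81.0, 122.7]
ee_rot: [179.9, 34.9, 159.2]
force: [0.3, -0.2, 0.5]
gripper_width: 91.2
gripper_force: 0.0
```

send_rows([
  {"tx": 0,"ty": 0,"tz": 0.02,"rx": 0,"ry": 0,"rz": 0,"gripper": -1},
])

```text
time_s: 2.95
ee_pos: [628.5, 78.9, 114.3]
ee_rot: [180.0, 34.9, 159.3]
force: [0.2, -0.6, -0.2]
gripper_width: 91.3
gripper_force: 0.0
```

send_rows([
  {"tx": 0,"ty": 0,"tz": 0.02,"rx": 0,"ry": 0,"rz": 0,"gripper": -1},
])

```text
time_s: 3.08
ee_pos: [633.8, 77.1, 106.7]
ee_rot: [179.9, 34.9, 159.3]
force: [-0.4, 0.7, 0.8]
gripper_width: 91.3
gripper_force: 0.0
```

send_rows([
  {"tx": 0,"ty": 0,"tz": 0.02,"rx": 0,"ry": 0,"rz": 0,"gripper": -1},
])

```text
time_s: 3.2
ee_pos: [639.1, 75.1, 98.6]
ee_rot: [179.9, 34.9, 159.3]
force: [0.7, -0.5, -0.5]
gripper_width: 91.0
gripper_force: 0.0
```

send_rows([
  {"tx": 0,"ty": 0,"tz": 0.015,"rx": 0,"ry": 0,"rz": 0,"gripper": -1},
  {"tx": 0,"ty": 0,"tz": 0.015,"rx": 0,"ry": 0,"rz": 0,"gripper": -1},
])

```text
time_s: 3.45
ee_pos: [647.0, 72.1, 86.4]
ee_rot: [179.9, 34.9, 159.3]
force: [0.1, 0.8, 0.8]
gripper_width: 91.5
gripper_force: 0.0
```

send_rows([
  {"tx": 0,"ty": 0,"tz": 0,"rx": 0,"ry": 0,"rz": 0,"gripper": -0.75},
  {"tx": 0,"ty": 0,"tz": 0,"rx": 0,"ry": 0,"rz": 0,"gripper": -0.75},
], grip_force=6)

```text
time_s: 3.7
ee_pos: [646.6, 72.2, 86.2]
ee_rot: [180.0, 34.9, 159.3]
force: [4.9, -0.2, -6.2]
gripper_width: 83.7
gripper_force: 6.0
```

send_rows([
  {"tx": 0,"ty": 0,"tz": 0,"rx": 0,"ry": 0,"rz": 0,"gripper": -0.75},
  {"tx": 0,"ty": 0,"tz": 0,"rx": 0,"ry": 0,"rz": 0,"gripper": -0.75},
])

```text
time_s: 3.95
ee_pos: [646.6, 72.2, 86.2]
ee_rot: [180.0, 34.9, 159.3]
force: [5.0, -0.0, -7.5]
gripper_width: 83.8
gripper_force: 6.0
```

```bash
cat >> h.py <<'E'
def turn(deg,n):
    p,r=cur(); q=R.from_euler('z',deg/n,degrees=True); w=(r.inv()*q*r).as_rotvec(degrees=True)/30
    print('w',np.round(w,3),'t',np.round(r.inv().apply(q.apply(p-AX)+AX-p)/500,4),'end',AX+R.from_euler('z',deg,degrees=True).apply(p-AX))
E
python3 - <<'E'
from h import *
turn(50,8); print(np.round(env.state()['qpos'],1))
E
```

```text
w [-0.119  0.    -0.171] t [ 0.0001  0.0019 -0.0001] end [645.86197513  79.42712613  86.19730634]
[ 15.3  22.4 115.3 -58.1  23.3  -3.3]
```

send_rows([
  {"tx": 0,"ty": 0.0008,"tz": 0,"rx": -0.053,"ry": 0,"rz": -0.076,"gripper": -0.75},
  {"tx": 0,"ty": 0.0008,"tz": 0,"rx": -0.053,"ry": 0,"rz": -0.076,"gripper": -0.75},
  {"tx": 0,"ty": 0.0008,"tz": 0,"rx": -0.053,"ry": 0,"rz": -0.076,"gripper": -0.75},
  {"tx": 0,"ty": 0.0008,"tz": 0,"rx": -0.053,"ry": 0,"rz": -0.076,"gripper": -0.75},
  {"tx": 0,"ty": 0.0008,"tz": 0,"rx": -0.053,"ry": 0,"rz": -0.076,"gripper": -0.75},
  {"tx": 0,"ty": 0.0008,"tz": 0,"rx": -0.053,"ry": 0,"rz": -0.076,"gripper": -0.75},
])

```text
time_s: 4.7
ee_pos: [647.1, 74.6, 86.3]
ee_rot: [180.0, 34.9, 176.1]
force: [4.2, 2.1, -8.2]
gripper_width: 83.9
gripper_force: 6.0
```

Run:
```python
from h import *
turn(33.4,12); s=env.state(); print(np.round(s['qpos'],1),s['force'])
```

```text
w [-0.053  0.    -0.076] t [ 0.      0.0008 -0.    ] end [645.92035096  79.45991317  86.29258929]
[  9.5  20.8 118.4 -48.7  10.1 -30.7] [ 4.24857876  2.06613344 -8.23656447]
```

send_rows([
  {"tx": 0,"ty": 0.0006,"tz": 0,"rx": -0.038,"ry": 0,"rz": -0.055,"gripper": -0.75},
  {"tx": 0,"ty": 0.0006,"tz": 0,"rx": -0.038,"ry": 0,"rz": -0.055,"gripper": -0.75},
  {"tx": 0,"ty": 0.0006,"tz": 0,"rx": -0.038,"ry": 0,"rz": -0.055,"gripper": -0.75},
  {"tx": 0,"ty": 0.0006,"tz": 0,"rx": -0.038,"ry": 0,"rz": -0.055,"gripper": -0.75},
  {"tx": 0,"ty": 0.0006,"tz": 0,"rx": -0.038,"ry": 0,"rz": -0.055,"gripper": -0.75},
  {"tx": 0,"ty": 0.0006,"tz": 0,"rx": -0.038,"ry": 0,"rz": -0.055,"gripper": -0.75},
  {"tx": 0,"ty": 0.0006,"tz": 0,"rx": -0.038,"ry": 0,"rz": -0.055,"gripper": -0.75},
  {"tx": 0,"ty": 0.0006,"tz": 0,"rx": -0.038,"ry": 0,"rz": -0.055,"gripper": -0.75},
  {"tx": 0,"ty": 0.0006,"tz": 0,"rx": -0.038,"ry": 0,"rz": -0.055,"gripper": -0.75},
])

```text
time_s: 5.82
ee_pos: [646.9, 77.3, 86.4]
ee_rot: [-180.0, 34.9, -166.3]
force: [4.1, -0.6, -7.2]
gripper_width: 83.9
gripper_force: 6.0
```

Run:
```python
from h import *
turn(16.8,6); s=env.state(); print(np.round(s['qpos'],1),s['force'])
```

```text
w [-0.053 -0.    -0.077] t [ 0.      0.0008 -0.    ] end [645.85529716  79.62706995  86.3841591 ]
[   2.6   20.6  118.6   44.8    9.  -143.6] [ 4.10823124 -0.63975586 -7.17055657]
```

send_rows([
  {"tx": 0,"ty": 0,"tz": 0,"rx": 0,"ry": 0,"rz": 0,"gripper": -1},
  {"tx": 0,"ty": 0,"tz": 0,"rx": 0,"ry": 0,"rz": 0,"gripper": -1},
  {"tx": 0,"ty": -0.0006,"tz": 0,"rx": 0.0415,"ry": 0,"rz": 0.06,"gripper": -1},
  {"tx": 0,"ty": -0.0006,"tz": 0,"rx": 0.0415,"ry": 0,"rz": 0.06,"gripper": -1},
  {"tx": 0,"ty": -0.0006,"tz": 0,"rx": 0.0415,"ry": 0,"rz": 0.06,"gripper": -1},
  {"tx": 0,"ty": -0.0006,"tz": 0,"rx": 0.0415,"ry": 0,"rz": 0.06,"gripper": -1},
  {"tx": 0,"ty": -0.0006,"tz": 0,"rx": 0.0415,"ry": 0,"rz": 0.06,"gripper": -1},
  {"tx": 0,"ty": -0.0006,"tz": 0,"rx": 0.0415,"ry": 0,"rz": 0.06,"gripper": -1},
  {"tx": 0,"ty": -0.0006,"tz": 0,"rx": 0.0415,"ry": 0,"rz": 0.06,"gripper": -1},
  {"tx": 0,"ty": -0.0006,"tz": 0,"rx": 0.0415,"ry": 0,"rz": 0.06,"gripper": -1},
  {"tx": 0,"ty": -0.0006,"tz": 0,"rx": 0.0415,"ry": 0,"rz": 0.06,"gripper": -1},
])

```text
time_s: 7.2
ee_pos: [646.6, 74.8, 86.7]
ee_rot: [180.0, 34.8, 174.8]
force: [0.4, 0.1, -0.6]
gripper_width: 91.7
gripper_force: 0.0
```

send_rows([
  {"tx": 0,"ty": -0.0011,"tz": 0,"rx": 0.076,"ry": 0,"rz": 0.11,"gripper": -1},
  {"tx": 0,"ty": -0.0011,"tz": 0,"rx": 0.076,"ry": 0,"rz": 0.11,"gripper": -1},
  {"tx": 0,"ty": -0.0011,"tz": 0,"rx": 0.076,"ry": 0,"rz": 0.11,"gripper": -1},
  {"tx": 0,"ty": -0.0011,"tz": 0,"rx": 0.076,"ry": 0,"rz": 0.11,"gripper": -1},
  {"tx": 0,"ty": -0.0011,"tz": 0,"rx": 0.076,"ry": 0,"rz": 0.11,"gripper": -1},
  {"tx": 0,"ty": 0,"tz": 0,"rx": 0,"ry": 0,"rz": 0,"gripper": -1},
])

```text
time_s: 7.95
ee_pos: [646.5, 72.9, 86.6]
ee_rot: [179.9, 34.8, 154.9]
force: [0.8, -0.0, -0.6]
gripper_width: 91.1
gripper_force: 0.0
```

Run:
```python
from h import *
p,r=cur(); plan(p,r,*can(-30,zg=101.5)); s=env.state(); print(np.round(s['qpos'],1))
t=grab('top','t2');s=grab('scene','s2')
I=s['frame'][100:320,240:460,::-1];J=t['frame'][100:270,130:330,::-1]
I=cv2.resize(I,None,fx=1.8,fy=1.8,interpolation=3);J=cv2.resize(J,(396,396*170//200),interpolation=3);J=cv2.copyMakeBorder(J,0,I.shape[0]-J.shape[0],0,0,0,0)
cv2.imwrite('pics/v2.png',cv2.convertScaleAbs(np.hstack([I,J]),alpha=1.6))
```

```text
1 rows; turn [ 0.015 -0.006  0.016]
[-0.004, -0.003, 0.004]
[ 16.7  23.  114.1 -57.   26.9   0.2]
```

View pics/v2.png

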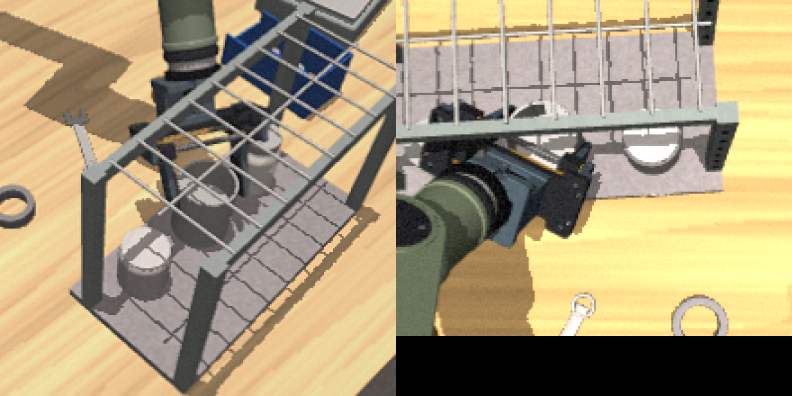

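The gripper straddles the canister under the shelf. In the left view the jar (260,140) and tin (145,250) haven't moved, and the rack is clear. Next stroke.

send_rows([
  {"tx": 0,"ty": 0,"tz": 0,"rx": 0,"ry": 0,"rz": 0,"gripper": -0.75},
  {"tx": 0,"ty": 0,"tz": 0,"rx": 0,"ry": 0,"rz": 0,"gripper": -0.75},
  {"tx": 0,"ty": 0,"tz": 0,"rx": 0,"ry": 0,"rz": 0,"gripper": -0.75},
  {"tx": 0,"ty": 0.0011,"tz": 0,"rx": -0.076,"ry": 0,"rz": -0.11,"gripper": -0.75},
  {"tx": 0,"ty": 0.0011,"tz": 0,"rx": -0.076,"ry": 0,"rz": -0.11,"gripper": -0.75},
  {"tx": 0,"ty": 0.0011,"tz": 0,"rx": -0.076,"ry": 0,"rz": -0.11,"gripper": -0.75},
  {"tx": 0,"ty": 0.0011,"tz": 0,"rx": -0.076,"ry": 0,"rz": -0.11,"gripper": -0.75},
  {"tx": 0,"ty": 0.0011,"tz": 0,"rx": -0.076,"ry": 0,"rz": -0.11,"gripper": -0.75},
])

```text
time_s: 9.05
ee_pos: [646.8, 74.4, 86.3]
ee_rot: [180.0, 34.8, 175.0]
force: [-1.7, 3.7, -1.6]
gripper_width: 83.2
gripper_force: 6.0
```

send_rows([
  {"tx": 0,"ty": 0.0006,"tz": 0,"rx": -0.039,"ry": 0,"rz": -0.056,"gripper": -0.75},
  {"tx": 0,"ty": 0.0006,"tz": 0,"rx": -0.039,"ry": 0,"rz": -0.056,"gripper": -0.75},
  {"tx": 0,"ty": 0.0006,"tz": 0,"rx": -0.039,"ry": 0,"rz": -0.056,"gripper": -0.75},
  {"tx": 0,"ty": 0.0006,"tz": 0,"rx": -0.039,"ry": 0,"rz": -0.056,"gripper": -0.75},
  {"tx": 0,"ty": 0.0006,"tz": 0,"rx": -0.039,"ry": 0,"rz": -0.056,"gripper": -0.75},
  {"tx": 0,"ty": 0.0006,"tz": 0,"rx": -0.039,"ry": 0,"rz": -0.056,"gripper": -0.75},
  {"tx": 0,"ty": 0.0006,"tz": 0,"rx": -0.039,"ry": 0,"rz": -0.056,"gripper": -0.75},
  {"tx": 0,"ty": 0.0006,"tz": 0,"rx": -0.039,"ry": 0,"rz": -0.056,"gripper": -0.75},
  {"tx": 0,"ty": 0.0006,"tz": 0,"rx": -0.039,"ry": 0,"rz": -0.056,"gripper": -0.75},
  {"tx": 0,"ty": 0,"tz": 0,"rx": 0,"ry": 0,"rz": 0,"gripper": -1},
  {"tx": 0,"ty": 0,"tz": 0,"rx": 0,"ry": 0,"rz": 0,"gripper": -1},
])

```text
time_s: 10.42
ee_pos: [646.2, 76.9, 85.8]
ee_rot: [179.9, 34.7, -167.3]
force: [-0.3, -0.6, -0.4]
gripper_width: 91.0
gripper_force: 0.0
```

Run:
```python
from h import *
p,r=cur(); plan(p,r,*can(9.1,zg=101.5)); s=env.state(); print(np.round(s['qpos'],1),p)
```

```text
1 rows; turn [-0.011 -0.011 -0.018]
[-0.005, -0.0, 0.003]
[   2.9   20.6  118.7   41.4    8.6 -139.2] [646.20176757  76.90640611  85.80130073]
```

send_rows([
  {"tx": 0,"ty": -0.0006,"tz": 0,"rx": 0.0415,"ry": 0,"rz": 0.06,"gripper": -1},
  {"tx": 0,"ty": -0.0006,"tz": 0,"rx": 0.0415,"ry": 0,"rz": 0.06,"gripper": -1},
  {"tx": 0,"ty": -0.0006,"tz": 0,"rx": 0.0415,"ry": 0,"rz": 0.06,"gripper": -1},
  {"tx": 0,"ty": -0.0006,"tz": 0,"rx": 0.0415,"ry": 0,"rz": 0.06,"gripper": -1},
  {"tx": 0,"ty": -0.0006,"tz": 0,"rx": 0.0415,"ry": 0,"rz": 0.06,"gripper": -1},
  {"tx": 0,"ty": -0.0006,"tz": 0,"rx": 0.0415,"ry": 0,"rz": 0.06,"gripper": -1},
  {"tx": 0,"ty": -0.0006,"tz": 0,"rx": 0.0415,"ry": 0,"rz": 0.06,"gripper": -1},
  {"tx": 0,"ty": -0.0006,"tz": 0,"rx": 0.0415,"ry": 0,"rz": 0.06,"gripper": -1},
  {"tx": 0,"ty": -0.0006,"tz": 0,"rx": 0.0415,"ry": 0,"rz": 0.06,"gripper": -1},
])

```text
time_s: 11.55
ee_pos: [646.2, 74.6, 85.7]
ee_rot: [180.0, 34.6, 173.9]
force: [0.2, 0.5, 0.1]
gripper_width: 91.0
gripper_force: 0.0
```

send_rows([
  {"tx": 0,"ty": -0.0011,"tz": 0,"rx": 0.076,"ry": 0,"rz": 0.11,"gripper": -1},
  {"tx": 0,"ty": -0.0011,"tz": 0,"rx": 0.076,"ry": 0,"rz": 0.11,"gripper": -1},
  {"tx": 0,"ty": -0.0011,"tz": 0,"rx": 0.076,"ry": 0,"rz": 0.11,"gripper": -1},
  {"tx": 0,"ty": -0.0011,"tz": 0,"rx": 0.076,"ry": 0,"rz": 0.11,"gripper": -1},
  {"tx": 0,"ty": -0.0011,"tz": 0,"rx": 0.076,"ry": 0,"rz": 0.11,"gripper": -1},
  {"tx": 0,"ty": 0,"tz": 0,"rx": 0,"ry": 0,"rz": 0,"gripper": -0.75},
  {"tx": 0,"ty": 0,"tz": 0,"rx": 0,"ry": 0,"rz": 0,"gripper": -0.75},
  {"tx": 0,"ty": 0,"tz": 0,"rx": 0,"ry": 0,"rz": 0,"gripper": -0.75},
])

```text
time_s: 12.55
ee_pos: [645.6, 71.8, 85.7]
ee_rot: [180.0, 34.6, 153.9]
force: [0.4, 1.4, -0.9]
gripper_width: 85.3
gripper_force: 6.0
```

send_rows([
  {"tx": 0,"ty": 0.0011,"tz": 0,"rx": -0.076,"ry": 0,"rz": -0.11,"gripper": -0.75},
  {"tx": 0,"ty": 0.0011,"tz": 0,"rx": -0.076,"ry": 0,"rz": -0.11,"gripper": -0.75},
  {"tx": 0,"ty": 0.0011,"tz": 0,"rx": -0.076,"ry": 0,"rz": -0.11,"gripper": -0.75},
  {"tx": 0,"ty": 0.0011,"tz": 0,"rx": -0.076,"ry": 0,"rz": -0.11,"gripper": -0.75},
  {"tx": 0,"ty": 0.0011,"tz": 0,"rx": -0.076,"ry": 0,"rz": -0.11,"gripper": -0.75},
])

```text
time_s: 13.18
ee_pos: [646.4, 74.4, 85.8]
ee_rot: [179.9, 34.6, 174.1]
force: [-0.6, 1.9, -2.3]
gripper_width: 84.9
gripper_force: 6.0
```

send_rows([
  {"tx": 0,"ty": 0.0006,"tz": 0,"rx": -0.039,"ry": 0,"rz": -0.056,"gripper": -0.75},
  {"tx": 0,"ty": 0.0006,"tz": 0,"rx": -0.039,"ry": 0,"rz": -0.056,"gripper": -0.75},
  {"tx": 0,"ty": 0.0006,"tz": 0,"rx": -0.039,"ry": 0,"rz": -0.056,"gripper": -0.75},
  {"tx": 0,"ty": 0.0006,"tz": 0,"rx": -0.039,"ry": 0,"rz": -0.056,"gripper": -0.75},
  {"tx": 0,"ty": 0.0006,"tz": 0,"rx": -0.039,"ry": 0,"rz": -0.056,"gripper": -0.75},
  {"tx": 0,"ty": 0.0006,"tz": 0,"rx": -0.039,"ry": 0,"rz": -0.056,"gripper": -0.75},
  {"tx": 0,"ty": 0.0006,"tz": 0,"rx": -0.039,"ry": 0,"rz": -0.056,"gripper": -0.75},
  {"tx": 0,"ty": 0.0006,"tz": 0,"rx": -0.039,"ry": 0,"rz": -0.056,"gripper": -0.75},
  {"tx": 0,"ty": 0,"tz": 0,"rx": 0,"ry": 0,"rz": 0,"gripper": -1},
  {"tx": 0,"ty": 0,"tz": 0,"rx": 0,"ry": 0,"rz": 0,"gripper": -1},
])

```text
time_s: 14.42
ee_pos: [646.0, 76.3, 85.4]
ee_rot: [179.9, 34.6, -170.1]
force: [0.7, 1.1, -0.5]
gripper_width: 91.3
gripper_force: 0.0
```

send_rows([
  {"tx": 0,"ty": 0,"tz": -0.05,"rx": 0,"ry": 0,"rz": 0,"gripper": -1},
  {"tx": 0,"ty": 0,"tz": -0.08,"rx": 0,"ry": 0,"rz": 0,"gripper": -1},
  {"tx": 0,"ty": 0,"tz": -0.08,"rx": 0,"ry": 0,"rz": 0,"gripper": -1},
  {"tx": 0,"ty": 0,"tz": -0.08,"rx": 0,"ry": 0,"rz": 0,"gripper": -1},
])

```text
time_s: 14.92
ee_pos: [564.2, 61.7, 205.8]
ee_rot: [179.9, 34.6, -170.1]
force: [0.1, 0.9, 0.8]
gripper_width: 91.2
gripper_force: 0.0
```

Run:
```python
from h import *
p,r=cur(); print(p,env.state()['qpos']); p1,r1=np.array([460.,-120,260]),rot(-15,5)
plan(p,r,p1,r1)
```

```text
[564.22886619  61.74488566 205.76216719] [   2.60153472    4.0487167   118.97838762   10.79325385   23.01037788
 -105.96468471]
5 rows; turn [0.057 0.194 0.158]
[0.032, -0.064, -0.048]
[0.031, -0.068, -0.043]
[0.029, -0.072, -0.038]
[0.027, -0.075, -0.033]
[0.023, -0.078, -0.028]
```

send_rows([
  {"tx": 0.032,"ty": -0.064,"tz": -0.048,"rx": 0.057,"ry": 0.194,"rz": 0.158,"gripper": -1},
  {"tx": 0.031,"ty": -0.068,"tz": -0.043,"rx": 0.057,"ry": 0.194,"rz": 0.158,"gripper": -1},
  {"tx": 0.029,"ty": -0.072,"tz": -0.038,"rx": 0.057,"ry": 0.194,"rz": 0.158,"gripper": -1},
  {"tx": 0.027,"ty": -0.075,"tz": -0.033,"rx": 0.057,"ry": 0.194,"rz": 0.158,"gripper": -1},
  {"tx": 0.023,"ty": -0.078,"tz": -0.028,"rx": 0.057,"ry": 0.194,"rz": 0.158,"gripper": -1},
])

```text
time_s: 15.55
ee_pos: [460.4, -120.7, 259.6]
ee_rot: [-179.9, 4.9, 164.8]
force: [0.5, 0.7, -0.9]
gripper_width: 91.4
gripper_force: 0.0
```

```bash
cat > o.py <<'E'
from h import *
def ortho(f,z,S=400,k=3.9):
    c,s=np.cos(np.radians(YAW)),np.sin(np.radians(YAW)); g=np.mgrid[0:S,0:S]; X=(S/2-g[0])/k; Y=(S/2-g[1])/k
    W=np.stack([AX[0]+X*c-Y*s,AX[1]+X*s+Y*c,0*X+z],-1); m=proj(f,W).astype(np.float32).reshape(S,S,2)
    I=cv2.remap(f['frame'][:,:,::-1].copy(),m[...,0],m[...,1],cv2.INTER_CUBIC); I=cv2.convertScaleAbs(I,alpha=1.6)
    cv2.circle(I,(S//2,S//2),int(42*k),(0,255,0),1); return I
E
python3 - <<'E'
from o import *
t=grab('top','t3');s=grab('scene','s3'); cv2.imwrite('pics/o3.png',np.hstack([ortho(t,120),ortho(s,120)]))
E
```

```text
(no output)
```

View pics/o3.png

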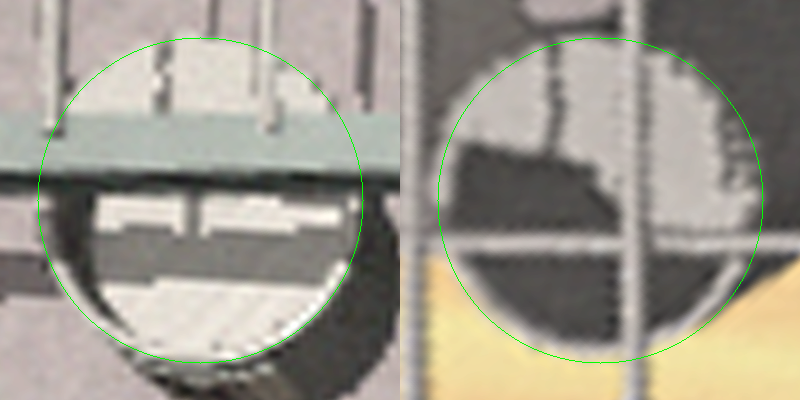

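The canister now opens toward the front. In the right view (scene) the cover's straight edge runs from (455,140) to (598,165), about 10° short of square. In the left view the label's bars show below the front rim at about (200,375). I'll fit that edge.

```bash
cat >> o.py <<'E'
def edge(f,c0,c1,r0,r1,z=120):
    I=cv2.GaussianBlur(cv2.cvtColor(ortho(f,z),cv2.COLOR_BGR2GRAY),(5,5),0).astype(float); P=[]
    for c in list(range(c0,c1)):
        g=np.diff(I[r0:r1,c]); i=g.argmin()
        if g[i]<-4: P.append((c,r0+i))
    P=np.float32(P); vx,vy,x,y=cv2.fitLine(P,cv2.DIST_HUBER,0,.01,.01).ravel()
    print('slope deg',np.degrees(np.arctan2(vy,vx)),'n',len(P),'offset mm',(200-(y+vy/vx*(200-x)))/3.9*abs(vx), P[::12].tolist())
def label(f):
    # brightness profile round the drum at label height; angle 180 = front
    th=np.radians(YAW+np.arange(120,241,4))
    for h in(60,77,92):
        W=np.c_[AX[0]+42.2*np.cos(th),AX[1]+42.2*np.sin(th),0*th+h]; m=proj(f,W).astype(np.float32)
        print(h,cv2.remap(f['frame'],m[:,:1].copy(),m[:,1:].copy(),1).mean(2).ravel().astype(int).tolist())
E
python3 - <<'E'
from o import *
edge(load('s3'),60,190,120,185); label(load('t3'))
E
```

```text
slope deg 10.735691 n 127 offset mm 9.088699 [[60.0, 137.0], [72.0, 140.0], [84.0, 142.0], [96.0, 143.0], [108.0, 144.0], [120.0, 150.0], [132.0, 151.0], [144.0, 143.0], [159.0, 156.0], [171.0, 157.0], [183.0, 161.0]]
60 [126, 121, 112, 74, 82, 79, 69, 39, 42, 34, 30, 38, 36, 35, 31, 41, 49, 46, 55, 56, 53, 42, 40, 40, 41, 41, 42, 39, 41, 40, 36]
77 [115, 134, 114, 99, 95, 74, 91, 69, 62, 34, 41, 39, 43, 41, 24, 36, 43, 50, 54, 53, 54, 43, 40, 42, 42, 41, 41, 40, 40, 37, 39]
92 [120, 129, 128, 116, 109, 103, 74, 90, 77, 73, 76, 55, 65, 78, 78, 56, 56, 59, 71, 60, 65, 42, 41, 43, 42, 42, 40, 43, 35, 35, 40]
```

Run:
```python
from h import *
p,r=cur(); p1,r1=can(-20,back=140,zg=101)
plan(p,r,p1,r1); print(p1,can(-20,zg=101)[0])
```

```text
5 rows; turn [ 0.    -0.199  0.003]
[-0.017, 0.095, 0.025]
[-0.014, 0.095, 0.027]
[-0.011, 0.095, 0.028]
[-0.008, 0.095, 0.029]
[-0.005, 0.095, 0.03]
[571.68654655  93.78041478 200.11739736] [648.99136872  72.05100925  85.43611116]
```

send_rows([
  {"tx": -0.017,"ty": 0.095,"tz": 0.025,"rx": 0,"ry": -0.199,"rz": 0.003,"gripper": -1},
  {"tx": -0.014,"ty": 0.095,"tz": 0.027,"rx": 0,"ry": -0.199,"rz": 0.003,"gripper": -1},
  {"tx": -0.011,"ty": 0.095,"tz": 0.028,"rx": 0,"ry": -0.199,"rz": 0.003,"gripper": -1},
  {"tx": -0.008,"ty": 0.095,"tz": 0.029,"rx": 0,"ry": -0.199,"rz": 0.003,"gripper": -1},
  {"tx": -0.005,"ty": 0.095,"tz": 0.03,"rx": 0,"ry": -0.199,"rz": 0.003,"gripper": -1},
  {"tx": 0,"ty": 0,"tz": 0,"rx": 0,"ry": 0,"rz": 0,"gripper": -1},
  {"tx": 0,"ty": 0,"tz": 0,"rx": 0,"ry": 0,"rz": 0,"gripper": -1},
])

```text
time_s: 16.52
ee_pos: [563.7, 86.2, 202.4]
ee_rot: [-179.9, 33.4, 164.5]
force: [0.3, 0.3, 0.8]
gripper_width: 91.1
gripper_force: 0.0
```

Run:
```python
from h import *
p,r=cur(); print(p,env.state()['qpos'])
plan(p,r,*can(-20,zg=101),dmax=18)
```

```text
[563.69632192  86.20681812 202.43013146] [ 17.83907413   6.86683564 115.6181948  -33.61214218  33.3399833
 -32.16085875]
9 rows; turn [-0.    -0.006  0.001]
[-0.002, 0.002, 0.032]
[-0.002, 0.002, 0.032]
[-0.001, 0.002, 0.032]
[-0.001, 0.002, 0.032]
[-0.001, 0.002, 0.032]
[-0.001, 0.002, 0.032]
[-0.001, 0.002, 0.032]
[-0.001, 0.002, 0.032]
[-0.001, 0.002, 0.032]
```

send_rows([
  {"tx": -0.011,"ty": 0.016,"tz": 0.02,"rx": 0,"ry": -0.05,"rz": 0.006,"gripper": -1},
  {"tx": 0,"ty": 0,"tz": 0.034,"rx": 0,"ry": 0,"rz": 0,"gripper": -1},
  {"tx": 0,"ty": 0,"tz": 0.034,"rx": 0,"ry": 0,"rz": 0,"gripper": -1},
  {"tx": 0,"ty": 0,"tz": 0.034,"rx": 0,"ry": 0,"rz": 0,"gripper": -1},
  {"tx": 0,"ty": 0,"tz": 0.034,"rx": 0,"ry": 0,"rz": 0,"gripper": -1},
])

```text
time_s: 17.15
ee_pos: [614.1, 79.6, 140.2]
ee_rot: [180.0, 34.9, 164.2]
force: [0.7, 0.2, -1.2]
gripper_width: 91.1
gripper_force: 0.0
```

Run:
```python
from h import *
p,r=cur(); print(p)
plan(p,r,*can(-20,zg=101),dmax=16)
```

```text
[614.07119436  79.57552964 140.16194603]
5 rows; turn [-0.    -0.001 -0.001]
[0.001, 0.001, 0.026]
[0.001, 0.001, 0.026]
[0.001, 0.001, 0.026]
[0.001, 0.001, 0.026]
[0.001, 0.001, 0.026]
```

send_rows([
  {"tx": 0.003,"ty": 0.005,"tz": 0.02,"rx": 0,"ry": 0,"rz": 0,"gripper": -1},
  {"tx": 0.001,"ty": 0,"tz": 0.025,"rx": 0,"ry": 0,"rz": 0,"gripper": -1},
  {"tx": 0,"ty": 0,"tz": 0.025,"rx": 0,"ry": 0,"rz": 0,"gripper": -1},
  {"tx": 0,"ty": 0,"tz": 0.025,"rx": 0,"ry": 0,"rz": 0,"gripper": -1},
  {"tx": 0,"ty": 0,"tz": 0.03,"rx": 0,"ry": 0,"rz": 0,"gripper": -1},
  {"tx": 0,"ty": 0,"tz": 0,"rx": 0,"ry": 0,"rz": 0,"gripper": -0.75},
  {"tx": 0,"ty": 0,"tz": 0,"rx": 0,"ry": 0,"rz": 0,"gripper": -0.75},
  {"tx": 0,"ty": 0,"tz": 0,"rx": 0,"ry": 0,"rz": 0,"gripper": -0.75},
])

```text
time_s: 18.15
ee_pos: [646.4, 73.0, 88.3]
ee_rot: [-179.9, 34.9, 164.2]
force: [3.7, -2.3, -8.1]
gripper_width: 84.4
gripper_force: 6.0
```

send_rows([
  {"tx": 0,"ty": 0.0008,"tz": 0,"rx": -0.0525,"ry": 0,"rz": -0.0755,"gripper": -0.75},
  {"tx": 0,"ty": 0.0008,"tz": 0,"rx": -0.0525,"ry": 0,"rz": -0.0755,"gripper": -0.75},
  {"tx": 0,"ty": 0.0008,"tz": 0,"rx": -0.0525,"ry": 0,"rz": -0.0755,"gripper": -0.75},
  {"tx": 0,"ty": 0.0008,"tz": 0,"rx": -0.0525,"ry": 0,"rz": -0.0755,"gripper": -0.75},
  {"tx": 0,"ty": 0,"tz": 0,"rx": 0,"ry": 0,"rz": 0,"gripper": -0.75},
  {"tx": 0,"ty": 0,"tz": 0,"rx": 0,"ry": 0,"rz": 0,"gripper": -1},
  {"tx": 0,"ty": 0,"tz": 0,"rx": 0,"ry": 0,"rz": 0,"gripper": -1},
])

```text
time_s: 19.02
ee_pos: [648.3, 75.8, 90.5]
ee_rot: [179.9, 35.1, 175.3]
force: [-0.6, -0.6, 0.3]
gripper_width: 91.2
gripper_force: 0.0
```

Run:
```python
from o import *
f=grab('scene','s4'); edge(f,60,190,120,195)
p,r=cur(); print(p, np.round(env.state()['qpos'],1))
```

```text
slope deg 1.143264 n 130 offset mm 9.588666 [[60.0, 158.0], [72.0, 161.0], [84.0, 162.0], [96.0, 161.0], [108.0, 158.0], [120.0, 161.0], [132.0, 164.0], [144.0, 160.0], [156.0, 163.0], [168.0, 164.0], [180.0, 161.0]]
[648.18285655  75.74639038  90.3400365 ] [  9.9  20.6 118.  -49.2  11.  -29.2]
```

send_rows([
  {"tx": 0,"ty": 0,"tz": -0.05,"rx": 0,"ry": 0,"rz": 0,"gripper": -1},
  {"tx": 0,"ty": 0,"tz": -0.08,"rx": 0,"ry": 0,"rz": 0,"gripper": -1},
  {"tx": 0,"ty": 0,"tz": -0.09,"rx": 0,"ry": 0,"rz": 0,"gripper": -1},
  {"tx": 0,"ty": 0,"tz": -0.08,"rx": 0,"ry": 0,"rz": 0,"gripper": -1},
])

```text
time_s: 19.58
ee_pos: [561.2, 82.7, 214.1]
ee_rot: [179.9, 35.0, 175.3]
force: [0.3, 0.1, 0.3]
gripper_width: 91.4
gripper_force: 0.0
```

Run:
```python
from h import *
t=load('top0'); s=load('scene0')
print('pot mouth?',onz(t,[[354,232.5]],74))
for f,c in((t,(354,231)),(s,(210,261))): print(f['frame'][c[1]-5:c[1]+6,c[0]-6:c[0]+7].mean(2).astype(int).tolist())
p,r=cur(); p1=np.array([490,-180,220.]); p2=np.array([506,-278,150.]); r1=rot(-25,0)
plan(p,r,p1,r1); print(p1)
```

```text
pot mouth? [[ 501.23642092 -274.40902246   74.        ]]
[[6, 3, 14, 25, 33, 38, 42, 29, 32, 25, 26, 32, 30], [4, 12, 13, 35, 49, 81, 98, 69, 51, 28, 27, 32, 23], [27, 21, 27, 61, 133, 142, 142, 143, 151, 44, 33, 28, 31], [34, 34, 25, 117, 147, 90, 32, 86, 141, 94, 35, 32, 29], [33, 33, 32, 148, 120, 36, 30, 32, 88, 146, 44, 27, 29], [30, 30, 35, 146, 124, 47, 36, 42, 116, 143, 55, 30, 30], [32, 32, 33, 119, 148, 101, 73, 95, 144, 118, 37, 30, 31], [31, 35, 34, 26, 134, 145, 145, 144, 145, 58, 32, 25, 34], [34, 36, 39, 40, 33, 57, 104, 81, 27, 28, 29, 32, 36], [25, 33, 30, 31, 34, 27, 31, 37, 29, 30, 29, 32, 28], [27, 32, 34, 32, 29, 32, 31, 32, 29, 26, 31, 31, 34]]
[[13, 13, 11, 13, 17, 15, 13, 13, 9, 19, 13, 15, 16], [14, 20, 17, 13, 15, 5, 7, 19, 19, 24, 22, 23, 19], [16, 11, 12, 13, 75, 108, 138, 134, 100, 15, 19, 20, 25], [18, 14, 13, 77, 135, 75, 81, 107, 136, 71, 19, 20, 20], [13, 22, 25, 137, 105, 19, 18, 32, 112, 135, 18, 17, 25], [23, 18, 47, 136, 73, 7, 12, 20, 106, 121, 24, 20, 24], [22, 16, 22, 138, 134, 99, 73, 106, 130, 88, 26, 27, 22], [19, 24, 18, 58, 133, 135, 138, 135, 90, 43, 40, 23, 22], [26, 23, 16, 34, 48, 52, 79, 52, 48, 43, 45, 31, 23], [22, 21, 23, 18, 50, 49, 51, 50, 46, 46, 46, 28, 23], [22, 27, 21, 19, 52, 53, 50, 50, 49, 47, 46, 42, 23]]
6 rows; turn [0.035 0.193 0.109]
[0.012, -0.089, -0.011]
[0.008, -0.09, -0.008]
[0.004, -0.09, -0.006]
[-0.001, -0.091, -0.004]
[-0.006, -0.091, -0.003]
[-0.011, -0.09, -0.002]
[ 490. -180.  220.]
```

send_rows([
  {"tx": 0.012,"ty": -0.089,"tz": -0.011,"rx": 0.035,"ry": 0.193,"rz": 0.109,"gripper": 0.2},
  {"tx": 0.008,"ty": -0.09,"tz": -0.008,"rx": 0.035,"ry": 0.193,"rz": 0.109,"gripper": 0.2},
  {"tx": 0.004,"ty": -0.09,"tz": -0.006,"rx": 0.035,"ry": 0.193,"rz": 0.109,"gripper": 0.2},
  {"tx": -0.001,"ty": -0.091,"tz": -0.004,"rx": 0.035,"ry": 0.193,"rz": 0.109,"gripper": 0.2},
  {"tx": -0.006,"ty": -0.091,"tz": -0.003,"rx": 0.035,"ry": 0.193,"rz": 0.109,"gripper": 0.2},
  {"tx": -0.011,"ty": -0.09,"tz": -0.002,"rx": 0.035,"ry": 0.193,"rz": 0.109,"gripper": 0.2},
  {"tx": 0,"ty": 0,"tz": 0,"rx": 0,"ry": 0,"rz": 0,"gripper": 0.2},
])

```text
time_s: 20.45
ee_pos: [492.4, -183.6, 217.9]
ee_rot: [-179.8, -0.1, 154.8]
force: [0.0, 1.2, -0.2]
gripper_width: 36.5
gripper_force: 0.0
```

Run:
```python
from o import *
t=grab('top','t5'); s=grab('scene','s5'); edge(s,60,190,120,195); label(t)
p,r=cur(); print(p,env.state()['gripper_width'],np.round(env.state()['qpos'],1))
print(onz(t,[[354,230.7]],55),tri(load('top0'),[[354,230.7]],load('scene0'),[[210.2,260.4]]))
plan(p,r,np.array([507,-278.3,110.]),rot(-25,0))
```

```text
slope deg 0.71781015 n 130 offset mm 9.693323 [[60.0, 158.0], [72.0, 159.0], [84.0, 161.0], [96.0, 162.0], [108.0, 158.0], [120.0, 160.0], [132.0, 161.0], [144.0, 161.0], [156.0, 160.0], [168.0, 163.0], [180.0, 160.0]]
60 [127, 128, 119, 78, 101, 95, 85, 58, 56, 46, 34, 38, 43, 39, 41, 46, 50, 39, 44, 37, 56, 61, 61, 55, 47, 44, 43, 42, 42, 42, 42]
77 [127, 138, 113, 111, 101, 85, 105, 86, 73, 53, 44, 45, 45, 44, 35, 35, 40, 40, 36, 50, 56, 58, 57, 57, 47, 42, 40, 42, 43, 45, 38]
92 [128, 136, 133, 113, 113, 111, 79, 103, 87, 79, 86, 58, 67, 82, 80, 61, 60, 61, 69, 58, 65, 60, 66, 55, 47, 43, 45, 43, 43, 43, 42]
[ 491.31937965 -180.59842771  217.77115216] 36.56255458902433 [-21.4  13.6  95.8  -0.1  70.8 -86.3]
[[ 506.2882825  -278.53454441   55.        ]] (array([ 506.93080993, -277.86325859,   53.84291829]), np.float64(2.1620072492637106))
3 rows; turn [-0.001 -0.001 -0.001]
[-0.037, -0.054, 0.072]
[-0.037, -0.054, 0.072]
[-0.037, -0.055, 0.072]
```

The cover's edge and the label's right edge both put the label within about 1° of square. Now for the spacer.

send_rows([
  {"tx": -0.037,"ty": -0.054,"tz": 0.072,"rx": 0,"ry": 0,"rz": 0,"gripper": 0.2},
  {"tx": -0.037,"ty": -0.054,"tz": 0.072,"rx": 0,"ry": 0,"rz": 0,"gripper": 0.2},
  {"tx": -0.037,"ty": -0.055,"tz": 0.072,"rx": 0,"ry": 0,"rz": 0,"gripper": 0.2},
  {"tx": 0,"ty": 0,"tz": 0,"rx": 0,"ry": 0,"rz": 0,"gripper": 0.2},
  {"tx": 0,"ty": 0,"tz": 0,"rx": 0,"ry": 0,"rz": 0,"gripper": 0.2},
])

```text
time_s: 21.18
ee_pos: [507.1, -276.8, 110.8]
ee_rot: [-179.9, -0.1, 155.1]
force: [-0.0, 0.3, 0.5]
gripper_width: 36.4
gripper_force: 0.0
```

Run:
```python
from h import *
p,r=cur(); print(p,env.state()['force'])
plan(p,r,np.array([506.8,-278.2,30.]),rot(-25,0),dmax=16)
```

```text
[ 507.0762164  -276.80990821  110.8225781 ] [-0.00236423  0.29428021  0.49870944]
6 rows; turn [-0.001 -0.     0.   ]
[-0.0, -0.0, 0.027]
[-0.0, -0.0, 0.027]
[-0.0, -0.0, 0.027]
[-0.0, -0.0, 0.027]
[-0.0, -0.0, 0.027]
[-0.0, -0.0, 0.027]
```

send_rows([
  {"tx": -0.001,"ty": -0.002,"tz": 0.027,"rx": 0,"ry": 0,"rz": 0,"gripper": 0.2},
  {"tx": 0,"ty": 0,"tz": 0.027,"rx": 0,"ry": 0,"rz": 0,"gripper": 0.2},
  {"tx": 0,"ty": 0,"tz": 0.027,"rx": 0,"ry": 0,"rz": 0,"gripper": 0.2},
  {"tx": 0,"ty": 0,"tz": 0.027,"rx": 0,"ry": 0,"rz": 0,"gripper": 0.2},
])

```text
time_s: 21.68
ee_pos: [506.4, -279.1, 54.8]
ee_rot: [-179.9, -0.2, 155.0]
force: [0.2, 0.6, -0.1]
gripper_width: 36.9
gripper_force: 0.0
```

send_rows([
  {"tx": 0,"ty": 0,"tz": 0.027,"rx": 0,"ry": 0,"rz": 0,"gripper": 0.2},
  {"tx": 0,"ty": 0,"tz": 0.027,"rx": 0,"ry": 0,"rz": 0,"gripper": 0.2},
])

```text
time_s: 21.92
ee_pos: [506.4, -279.4, 27.8]
ee_rot: [-179.9, -0.2, 155.0]
force: [0.4, -0.4, 0.2]
gripper_width: 36.1
gripper_force: 0.0
```

send_rows([
  {"tx": 0,"ty": 0,"tz": 0,"rx": 0,"ry": 0,"rz": 0,"gripper": 0.8},
  {"tx": 0,"ty": 0,"tz": 0,"rx": 0,"ry": 0,"rz": 0,"gripper": 0.8},
  {"tx": 0,"ty": 0,"tz": 0,"rx": 0,"ry": 0,"rz": 0,"gripper": 0.8},
  {"tx": 0,"ty": 0,"tz": 0,"rx": 0,"ry": 0,"rz": 0,"gripper": 0.8},
], grip_force=15)

```text
time_s: 22.42
ee_pos: [506.7, -279.5, 29.3]
ee_rot: [-179.8, -0.1, 155.0]
force: [0.0, -1.1, -0.7]
gripper_width: 17.0
gripper_force: 15.0
```

send_rows([
  {"tx": 0,"ty": 0,"tz": -0.03,"rx": 0,"ry": 0,"rz": 0,"gripper": 0.8},
  {"tx": 0,"ty": 0,"tz": -0.06,"rx": 0,"ry": 0,"rz": 0,"gripper": 0.8},
  {"tx": 0,"ty": 0,"tz": -0.08,"rx": 0,"ry": 0,"rz": 0,"gripper": 0.8},
  {"tx": 0,"ty": 0,"tz": -0.08,"rx": 0,"ry": 0,"rz": 0,"gripper": 0.8},
  {"tx": 0,"ty": 0,"tz": -0.08,"rx": 0,"ry": 0,"rz": 0,"gripper": 0.8},
  {"tx": 0,"ty": 0,"tz": -0.05,"rx": 0,"ry": 0,"rz": 0,"gripper": 0.8},
])

```text
time_s: 23.18
ee_pos: [507.6, -279.5, 222.6]
ee_rot: [-179.8, 0.1, 155.0]
force: [0.8, 0.1, -0.4]
gripper_width: 17.6
gripper_force: 15.0
```

```bash
cat >> h.py <<'E'
def drop(back,tilt=30,phi=-8,x=-11,z=110):
    c,s=np.cos(np.radians(YAW)),np.sin(np.radians(YAW)); r=rot(YAW+phi,tilt); return AX+[x*c,x*s,z]-back*r.as_matrix()[:,2],r
E
python3 - <<'E'
from h import *
p,r=cur(); print(p,env.state()['gripper_width'])
p1,r1=drop(130); m=np.array([490,-80,230.]); w=R.from_rotvec((r1*r.inv()).as_rotvec()*.5)*r
plan(p,r,m,w,45); plan(m,w,p1,r1,45); print(p1)
E
```

```text
[ 507.64604478 -279.45572925  222.6060617 ] 17.640117942363172
5 rows; turn [-0.019 -0.099 -0.069]
[0.04, 0.069, -0.003]
[0.037, 0.071, -0.005]
[0.035, 0.072, -0.006]
[0.032, 0.073, -0.007]
[0.029, 0.075, -0.007]
4 rows; turn [-0.024 -0.123 -0.087]
[-0.014, 0.086, 0.01]
[-0.017, 0.085, 0.012]
[-0.02, 0.084, 0.014]
[-0.023, 0.083, 0.016]
[562.66644834  78.36983404 222.58330249]
```

send_rows([
  {"tx": 0.04,"ty": 0.069,"tz": -0.003,"rx": -0.019,"ry": -0.099,"rz": -0.069,"gripper": 0.8},
  {"tx": 0.037,"ty": 0.071,"tz": -0.005,"rx": -0.019,"ry": -0.099,"rz": -0.069,"gripper": 0.8},
  {"tx": 0.035,"ty": 0.072,"tz": -0.006,"rx": -0.019,"ry": -0.099,"rz": -0.069,"gripper": 0.8},
  {"tx": 0.032,"ty": 0.073,"tz": -0.007,"rx": -0.019,"ry": -0.099,"rz": -0.069,"gripper": 0.8},
  {"tx": 0.029,"ty": 0.075,"tz": -0.007,"rx": -0.019,"ry": -0.099,"rz": -0.069,"gripper": 0.8},
  {"tx": -0.014,"ty": 0.086,"tz": 0.01,"rx": -0.024,"ry": -0.123,"rz": -0.087,"gripper": 0.8},
  {"tx": -0.017,"ty": 0.085,"tz": 0.012,"rx": -0.024,"ry": -0.123,"rz": -0.087,"gripper": 0.8},
  {"tx": -0.02,"ty": 0.084,"tz": 0.014,"rx": -0.024,"ry": -0.123,"rz": -0.087,"gripper": 0.8},
  {"tx": -0.023,"ty": 0.083,"tz": 0.016,"rx": -0.024,"ry": -0.123,"rz": -0.087,"gripper": 0.8},
  {"tx": 0,"ty": 0,"tz": 0,"rx": 0,"ry": 0,"rz": 0,"gripper": 0.8},
  {"tx": 0,"ty": 0,"tz": 0,"rx": 0,"ry": 0,"rz": 0,"gripper": 0.8},
])

```text
time_s: 24.55
ee_pos: [562.5, 79.0, 220.0]
ee_rot: [180.0, 29.8, 176.3]
force: [0.0, -0.4, -1.2]
gripper_width: 17.7
gripper_force: 15.0
```

Run:
```python
from h import *
p,r=cur(); s=env.state(); print(p,s['gripper_width'],np.round(s['qpos'],1))
plan(p,r,*drop(60),20); plan(*drop(60),*drop(0),12)
```

```text
[562.4914082   78.96696151 219.99802836] 17.684946500711913 [ 11.1   4.8 113.3 -13.2  33.6 -66. ]
4 rows; turn [ 0.    -0.002 -0.   ]
[-0.001, -0.0, 0.034]
[-0.001, -0.0, 0.034]
[-0.001, -0.0, 0.034]
[-0.001, -0.0, 0.034]
6 rows; turn [0. 0. 0.]
[-0.0, -0.0, 0.02]
[-0.0, -0.0, 0.02]
[-0.0, -0.0, 0.02]
[-0.0, -0.0, 0.02]
[-0.0, -0.0, 0.02]
[-0.0, -0.0, 0.02]
```

send_rows([
  {"tx": -0.004,"ty": 0,"tz": 0.034,"rx": 0,"ry": -0.008,"rz": 0,"gripper": 0.8},
  {"tx": 0,"ty": 0,"tz": 0.034,"rx": 0,"ry": 0,"rz": 0,"gripper": 0.8},
  {"tx": 0,"ty": 0,"tz": 0.034,"rx": 0,"ry": 0,"rz": 0,"gripper": 0.8},
  {"tx": 0,"ty": 0,"tz": 0.034,"rx": 0,"ry": 0,"rz": 0,"gripper": 0.8},
  {"tx": 0,"ty": 0,"tz": 0.02,"rx": 0,"ry": 0,"rz": 0,"gripper": 0.8},
  {"tx": 0,"ty": 0,"tz": 0,"rx": 0,"ry": 0,"rz": 0,"gripper": 0.8},
])

```text
time_s: 25.3
ee_pos: [603.3, 76.4, 151.5]
ee_rot: [180.0, 29.9, 176.3]
force: [-0.1, 1.1, -0.3]
gripper_width: 17.5
gripper_force: 15.0
```

Run:
```python
from h import *
p,r=cur(); s=env.state(); print(p,s['force'],np.round(s['qpos'],1))
plan(p,r,*drop(0),12)
g=grab('scene','s6')['frame'][150:260,300:420,::-1]; cv2.imwrite('pics/v6.png',cv2.convertScaleAbs(cv2.resize(g,None,fx=5,fy=5,interpolation=3),alpha=1.7))
```

```text
[603.25158178  76.44354483 151.47267183] [-0.12506413  1.13007778 -0.30188202] [  9.8  12.7 115.  -16.7  23.9 -62.9]
5 rows; turn [ 0. -0. -0.]
[-0.0, -0.0, 0.019]
[-0.0, -0.0, 0.019]
[-0.0, -0.0, 0.019]
[-0.0, -0.0, 0.019]
[-0.0, -0.0, 0.019]
```

View pics/v6.png

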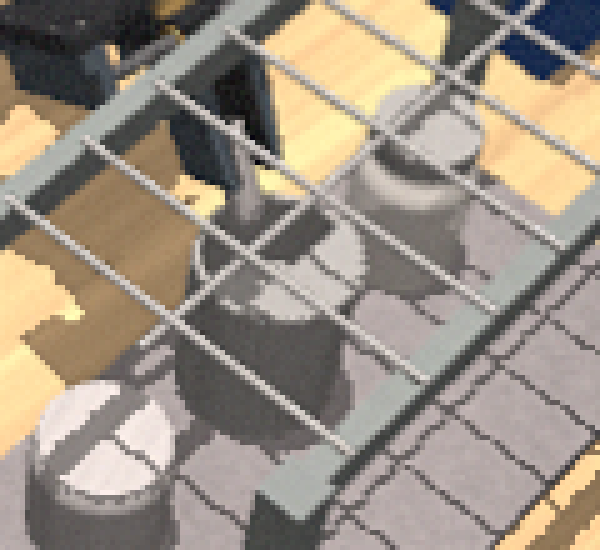

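The gripper holds the spacer, tilted, with its lower end at about (245,215), above the open front half of the canister. The cover is at the back, at (310,270). Lowering it in.

send_rows([
  {"tx": 0,"ty": 0,"tz": 0.019,"rx": 0,"ry": 0,"rz": 0,"gripper": 0.8},
  {"tx": 0,"ty": 0,"tz": 0.019,"rx": 0,"ry": 0,"rz": 0,"gripper": 0.8},
  {"tx": 0,"ty": 0,"tz": 0.019,"rx": 0,"ry": 0,"rz": 0,"gripper": 0.8},
])

```text
time_s: 25.72
ee_pos: [617.9, 75.7, 127.6]
ee_rot: [179.9, 30.0, 176.3]
force: [-7.5, 1.4, 13.8]
gripper_width: 17.2
gripper_force: 22.3
```

send_rows([
  {"tx": 0,"ty": 0,"tz": 0.019,"rx": 0,"ry": 0,"rz": 0,"gripper": 0.8},
])

```text
time_s: 25.85
ee_pos: [624.2, 75.8, 120.8]
ee_rot: [179.9, 30.3, 176.3]
force: [1.7, 0.6, 3.0]
gripper_width: 17.6
gripper_force: 17.3
```

send_rows([
  {"tx": 0,"ty": 0,"tz": 0.019,"rx": 0,"ry": 0,"rz": 0,"gripper": 0.8},
  {"tx": 0,"ty": 0,"tz": 0,"rx": 0,"ry": 0,"rz": 0,"gripper": 0.8},
])

```text
time_s: 26.1
ee_pos: [629.2, 75.6, 112.2]
ee_rot: [179.9, 30.2, 176.3]
force: [6.9, 0.6, -0.6]
gripper_width: 17.5
gripper_force: 19.5
```

send_rows([
  {"tx": 0,"ty": 0,"tz": 0,"rx": 0,"ry": 0,"rz": 0,"gripper": 0.45},
  {"tx": 0,"ty": 0,"tz": 0,"rx": 0,"ry": 0,"rz": 0,"gripper": 0.45},
  {"tx": 0,"ty": 0,"tz": 0,"rx": 0,"ry": 0,"rz": 0,"gripper": 0.45},
])

```text
time_s: 26.48
ee_pos: [629.9, 76.2, 113.2]
ee_rot: [179.8, 30.4, 176.3]
force: [8.4, 1.8, -0.1]
gripper_width: 25.2
gripper_force: 8.0
```

send_rows([
  {"tx": 0.01,"ty": 0,"tz": -0.017,"rx": 0,"ry": 0,"rz": 0,"gripper": 0.45},
  {"tx": 0.01,"ty": 0,"tz": -0.017,"rx": 0,"ry": 0,"rz": 0,"gripper": 0.45},
  {"tx": 0.007,"ty": 0,"tz": -0.017,"rx": 0,"ry": 0,"rz": 0,"gripper": 0.45},
  {"tx": 0,"ty": 0,"tz": -0.03,"rx": 0,"ry": 0,"rz": 0,"gripper": 0.45},
  {"tx": 0,"ty": 0,"tz": -0.06,"rx": 0,"ry": 0,"rz": 0,"gripper": 0.45},
  {"tx": 0,"ty": 0,"tz": -0.08,"rx": 0,"ry": 0,"rz": 0,"gripper": 0.45},
  {"tx": 0,"ty": -0.04,"tz": -0.08,"rx": 0,"ry": 0,"rz": 0,"gripper": 0.45},
  {"tx": 0,"ty": -0.1,"tz": -0.02,"rx": 0,"ry": 0,"rz": 0,"gripper": 0.45},
  {"tx": 0,"ty": -0.1,"tz": 0,"rx": 0,"ry": 0,"rz": 0,"gripper": 0.45},
  {"tx": 0,"ty": -0.1,"tz": 0,"rx": 0,"ry": 0,"rz": 0,"gripper": 0.45},
])

```text
time_s: 27.72
ee_pos: [522.5, -89.1, 243.3]
ee_rot: [179.9, 30.0, 176.3]
force: [0.5, -0.7, -0.7]
gripper_width: 25.2
gripper_force: 0.0
```

Run:
```python
from o import *
t=grab('top','t7');s=grab('scene','s7'); edge(s,60,190,120,195); label(t)
cv2.imwrite('pics/o7.png',np.hstack([ortho(t,120),ortho(s,120)]))
t0=load('top0')['frame']
for n,(u,v) in dict(pot=(354,232),carton=(404,235),tape=(283,264),wrench=(212,277),weight=(138,271),tin=(260,168),jar=(150,172)).items():
    d=np.abs(t['frame'][v-24:v+25,u-24:u+25].astype(int)-t0[v-24:v+25,u-24:u+25]).mean(2); print(n,(d>40).sum())
```

```text
slope deg -3.4657142 n 130 offset mm 10.211058 [[60.0, 170.0], [72.0, 166.0], [84.0, 166.0], [96.0, 165.0], [108.0, 167.0], [120.0, 164.0], [132.0, 163.0], [144.0, 160.0], [156.0, 160.0], [168.0, 164.0], [180.0, 161.0]]
60 [130, 119, 102, 71, 109, 95, 87, 75, 58, 52, 43, 38, 39, 38, 34, 39, 47, 39, 43, 38, 46, 45, 60, 55, 53, 44, 41, 40, 42, 39, 38]
77 [117, 137, 114, 82, 91, 90, 108, 84, 81, 58, 44, 47, 48, 29, 28, 29, 39, 38, 30, 30, 42, 54, 58, 58, 56, 46, 43, 43, 43, 38, 42]
92 [127, 131, 130, 114, 101, 97, 76, 109, 85, 78, 88, 57, 63, 79, 78, 58, 57, 52, 65, 56, 56, 53, 64, 57, 59, 42, 40, 44, 42, 43, 44]
pot 50
carton 0
tape 2191
wrench 448
weight 0
tin 0
jar 0
```

View pics/o7.png

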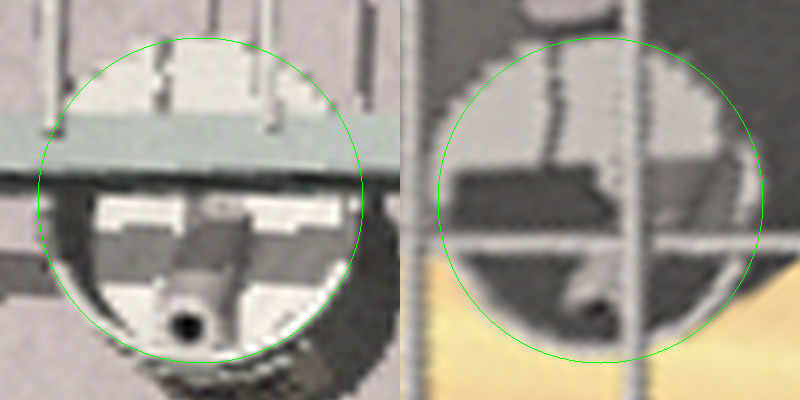

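The spacer is inside the canister, leaning: its bored top end is at (188,325) in the left view and it lies wholly within the rim. Withdrawing the fingers turned the drum about 4° too far, so I'll regrip it and trim that back.

Run:
```python
from h import *
p,r=cur(); p1,r1=can(-12,back=140,zg=104)
plan(p,r,p1,r1,45); print(p1,env.state()['qpos'])
```

```text
5 rows; turn [ 0.013 -0.034  0.02 ]
[-0.004, 0.072, 0.021]
[-0.003, 0.072, 0.02]
[-0.002, 0.072, 0.02]
[-0.001, 0.072, 0.019]
[0.001, 0.072, 0.019]
[569.72304193  84.29900957 203.11739736] [ -14.63306052   -0.336311    115.18139237    9.06072168   35.98549791
 -106.52031207]
```

send_rows([
  {"tx": -0.004,"ty": 0.072,"tz": 0.021,"rx": 0.013,"ry": -0.034,"rz": 0.02,"gripper": -1},
  {"tx": -0.003,"ty": 0.072,"tz": 0.02,"rx": 0.013,"ry": -0.034,"rz": 0.02,"gripper": -1},
  {"tx": -0.002,"ty": 0.072,"tz": 0.02,"rx": 0.013,"ry": -0.034,"rz": 0.02,"gripper": -1},
  {"tx": -0.001,"ty": 0.072,"tz": 0.019,"rx": 0.013,"ry": -0.034,"rz": 0.02,"gripper": -1},
  {"tx": 0.001,"ty": 0.072,"tz": 0.019,"rx": 0.013,"ry": -0.034,"rz": 0.02,"gripper": -1},
  {"tx": 0,"ty": 0,"tz": 0,"rx": 0,"ry": 0,"rz": 0,"gripper": -1},
  {"tx": 0,"ty": 0,"tz": 0,"rx": 0,"ry": 0,"rz": 0,"gripper": -1},
])

```text
time_s: 28.7
ee_pos: [569.3, 88.2, 203.5]
ee_rot: [-180.0, 35.0, 172.8]
force: [0.7, 0.3, -0.1]
gripper_width: 90.6
gripper_force: 0.0
```

Run:
```python
from h import *
p,r=cur(); print(p,env.state()['gripper_width'])
plan(p,r,*can(-12,back=70,zg=104),100); plan(*can(-12,back=70,zg=104),*can(-12,zg=104),12)
```

```text
[569.26338571  88.16644698 203.46544185] 90.58225601820693
1 rows; turn [0.008 0.001 0.014]
[-0.001, -0.008, 0.142]
6 rows; turn [0. 0. 0.]
[-0.0, -0.0, 0.023]
[-0.0, -0.0, 0.023]
[-0.0, -0.0, 0.023]
[-0.0, -0.0, 0.023]
[-0.0, -0.0, 0.023]
[-0.0, -0.0, 0.023]
```

send_rows([
  {"tx": -0.001,"ty": -0.008,"tz": 0.035,"rx": 0.008,"ry": 0,"rz": 0.014,"gripper": -1},
  {"tx": 0,"ty": 0,"tz": 0.036,"rx": 0,"ry": 0,"rz": 0,"gripper": -1},
  {"tx": 0,"ty": 0,"tz": 0.036,"rx": 0,"ry": 0,"rz": 0,"gripper": -1},
  {"tx": 0,"ty": 0,"tz": 0.036,"rx": 0,"ry": 0,"rz": 0,"gripper": -1},
  {"tx": 0,"ty": 0,"tz": 0,"rx": 0,"ry": 0,"rz": 0,"gripper": -1},
])

```text
time_s: 29.32
ee_pos: [610.8, 77.2, 143.2]
ee_rot: [-180.0, 34.9, 172.2]
force: [0.9, -0.5, 0.2]
gripper_width: 91.1
gripper_force: 0.0
```

Run:
```python
from h import *
p,r=cur(); print(p)
plan(p,r,*can(-12,zg=104),100)
```

```text
[610.82629946  77.16328841 143.22492716]
1 rows; turn [-0.003 -0.003 -0.004]
[-0.001, 0.003, 0.134]
```

send_rows([
  {"tx": 0,"ty": 0.003,"tz": 0.022,"rx": 0,"ry": 0,"rz": 0,"gripper": -1},
  {"tx": 0,"ty": 0,"tz": 0.022,"rx": 0,"ry": 0,"rz": 0,"gripper": -1},
  {"tx": 0,"ty": 0,"tz": 0.022,"rx": 0,"ry": 0,"rz": 0,"gripper": -1},
  {"tx": 0,"ty": 0,"tz": 0.022,"rx": 0,"ry": 0,"rz": 0,"gripper": -1},
  {"tx": 0,"ty": 0,"tz": 0.022,"rx": 0,"ry": 0,"rz": 0,"gripper": -1},
  {"tx": 0,"ty": 0,"tz": 0.022,"rx": 0,"ry": 0,"rz": 0,"gripper": -1},
])

```text
time_s: 30.08
ee_pos: [649.3, 75.0, 91.3]
ee_rot: [179.9, 35.1, 172.2]
force: [-0.1, 0.0, 0.0]
gripper_width: 90.9
gripper_force: 0.0
```

send_rows([
  {"tx": 0,"ty": 0,"tz": 0,"rx": 0,"ry": 0,"rz": 0,"gripper": -0.75},
  {"tx": 0,"ty": 0,"tz": 0,"rx": 0,"ry": 0,"rz": 0,"gripper": -0.75},
  {"tx": 0,"ty": 0,"tz": 0,"rx": 0,"ry": 0,"rz": 0,"gripper": -0.75},
  {"tx": 0,"ty": -0.0006,"tz": 0,"rx": 0.038,"ry": 0,"rz": 0.055,"gripper": -0.75},
  {"tx": 0,"ty": -0.0006,"tz": 0,"rx": 0.038,"ry": 0,"rz": 0.055,"gripper": -0.75},
  {"tx": 0,"ty": 0,"tz": 0,"rx": 0,"ry": 0,"rz": 0,"gripper": -0.75},
  {"tx": 0,"ty": 0,"tz": 0,"rx": 0,"ry": 0,"rz": 0,"gripper": -1},
  {"tx": 0,"ty": 0,"tz": 0,"rx": 0,"ry": 0,"rz": 0,"gripper": -1},
], grip_force=6)

```text
time_s: 31.08
ee_pos: [649.0, 74.7, 92.4]
ee_rot: [179.8, 35.2, 168.2]
force: [0.2, -0.4, 0.4]
gripper_width: 91.2
gripper_force: 0.0
```

Run:
```python
from o import *
edge(grab('scene','s8'),60,190,120,195)
```

```text
slope deg 1.7636719 n 130 offset mm 9.574534 [[60.0, 158.0], [72.0, 161.0], [84.0, 163.0], [96.0, 161.0], [108.0, 158.0], [120.0, 160.0], [132.0, 159.0], [144.0, 160.0], [156.0, 160.0], [168.0, 164.0], [180.0, 161.0]]
```

Within about 1–2° of square again. Backing out and doing a last check.

send_rows([
  {"tx": 0,"ty": 0,"tz": -0.05,"rx": 0,"ry": 0,"rz": 0,"gripper": -1},
  {"tx": 0,"ty": 0,"tz": -0.08,"rx": 0,"ry": 0,"rz": 0,"gripper": -1},
  {"tx": 0,"ty": 0,"tz": -0.09,"rx": 0,"ry": 0,"rz": 0,"gripper": -1},
  {"tx": 0,"ty": 0,"tz": -0.09,"rx": 0,"ry": 0,"rz": 0,"gripper": -1},
  {"tx": 0,"ty": 0,"tz": -0.09,"rx": 0,"ry": 0,"rz": 0,"gripper": -1},
  {"tx": 0,"ty": 0.1,"tz": -0.05,"rx": 0,"ry": 0,"rz": 0,"gripper": -1},
  {"tx": 0,"ty": 0.1,"tz": 0,"rx": 0,"ry": 0,"rz": 0,"gripper": -1},
  {"tx": 0,"ty": 0.1,"tz": 0,"rx": 0,"ry": 0,"rz": 0,"gripper": -1},
  {"tx": 0,"ty": 0.1,"tz": 0,"rx": 0,"ry": 0,"rz": 0,"gripper": -1},
  {"tx": 0,"ty": 0,"tz": 0,"rx": 0,"ry": 0,"rz": 0,"gripper": -1},
])

```text
time_s: 32.38
ee_pos: [563.1, 299.7, 275.9]
ee_rot: [179.8, 35.1, 168.4]
force: [-0.8, -0.6, -0.2]
gripper_width: 91.3
gripper_force: 0.0
```

Run:
```python
from o import *
t=grab('top','t9');s=grab('scene','s9'); edge(s,60,190,120,195); label(t)
t0=load('top0')['frame']
for n,(u,v) in dict(pot=(354,232),carton=(404,235),tape=(283,264),wrench=(212,277),weight=(138,271),tin=(260,168),jar=(150,172)).items():
    d=np.abs(t['frame'][v-24:v+25,u-24:u+25].astype(int)-t0[v-24:v+25,u-24:u+25]).mean(2); print(n,(d>40).sum())
# spacer still in the mouth: change against t7 in the opening
a=ortho(load('t7'),120)[200:350,90:310].astype(int);b=ortho(t,120)[200:350,90:310]; print('mouth diff',np.abs(a-b).mean())
```

```text
slope deg 1.7099904 n 130 offset mm 9.605991 [[60.0, 158.0], [72.0, 160.0], [84.0, 161.0], [96.0, 160.0], [108.0, 158.0], [120.0, 160.0], [132.0, 161.0], [144.0, 160.0], [156.0, 161.0], [168.0, 163.0], [180.0, 161.0]]
60 [116, 117, 111, 74, 90, 87, 78, 55, 51, 41, 30, 34, 40, 36, 35, 40, 47, 34, 39, 35, 51, 56, 56, 51, 38, 36, 37, 36, 36, 36, 36]
77 [118, 122, 104, 104, 96, 78, 96, 78, 68, 48, 41, 38, 42, 33, 31, 31, 36, 36, 33, 42, 50, 54, 53, 45, 36, 37, 38, 35, 36, 37, 39]
92 [114, 123, 120, 104, 104, 106, 74, 94, 80, 73, 81, 52, 61, 75, 73, 54, 54, 53, 63, 53, 58, 52, 60, 50, 44, 41, 40, 37, 37, 37, 38]
pot 35
carton 0
tape 0
wrench 0
weight 860
tin 0
jar 1
mouth diff 20.472424242424243
```

```bash
python3 -c "
from workcell import env
print(env.job_done())"
```

```text
the job is handed in; nothing more can be done
None
```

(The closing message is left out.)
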